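Close up the dry-block heater and hold its cover down

TASK

Close up the loaded dry-block heater: first set the cover plate flat and square on top of the raised middle block, without overhang, then lower the filler bar upright into the one gap between the blocks that is wide enough for it until it stands on the bottom of the well, and let go of it. Finally press the cover plate down until the sprung middle block is level with its neighbours, and finish while still holding it pressed down like that. Leave the other things on the bench where they are.

Things in the scene. Friction and masses are not known exactly. Their poses are not given: they have to be found in the camera images.
- plate_center (a point): Cover plate, loose, lying flat on the bench: aluminium plate 76 (own x) x 46 (own y) x 8 thick, with a grey block handle standing on its middle, 26 (x) x 18 (y), from 8 to 38 above the underside. This point is on its axis, 19 above its underside (half-way up the whole 38). z is up. Sizes in mm.
- filler_center (a point): Filler bar, loose, standing upright on the bench: aluminium bar 70 (own x) x 20 thick (own y) x 46 high, on top of its middle a grey grip block 28 (x) x 20 (y), from 46 to 78 above the foot. This point is the centre, 39 above its foot. z is up. Foot edges are stepped in 1.5. Sizes in mm.
- mid_top (a point): Centre of the top face of the heater's middle block: aluminium, 96 (x) x 60 (y) x 40 high, small grey tube caps flush in its top. It is sprung upwards: at rest this point is 98 above the bench, 8 proud of the two side blocks. x runs across the heater, y along the row of three blocks. Sizes in mm.
- heater: Dry-block heater, fixed on the bench, turned up to 0.25 rad: blue housing 170 (x) x 280 (y) x 90 high, control panel on its -x face. Origin: centre of its underside. Its open well, 100 (x) x 210 (y), is centred in it, floor 50 above the bench. The middle block is centred in it; the side blocks' centres lie 73 to either side along y. Sizes in mm.
- slim_block_top (a point): Centre of the top face of the slim side block: aluminium, 96 (x) x 36 (y) x 40 high, fixed, top 90 above the bench, one row of four dark tube holes. It may be on either side of the middle block (y as the middle block's). Between it and the middle block is a gap of 25; between it and the well's end wall 14. Sizes in mm.
- broad_block_top (a point): Centre of the top face of the broad side block on the other side: aluminium, 96 (x) x 60 (y) x 40 high, fixed, top 90 above the bench, two rows of dark tube holes. Between it and the middle block is a gap of 13; between it and the well's end wall 2. Sizes in mm.
- mid_block (a joint): How far the middle block is pressed down, m: 0 at rest (8 mm proud), 0.008 when level with its neighbours, where it meets a firm stop. With the plate lying on it, it begins to sink at about 2 N and needs about 8 N to be level; it springs back when let go. Sizes in mm.
- marker_mid (a point): Bystander: marker pen lying flat, 137 x 16 x 14 high; this point is on its axis, 7 above its underside. Sizes in mm.
- jar_mid (a point): Bystander: screw-lid glass jar, 72 dia. x 90 high; this point is on its axis, 45 above its underside. Sizes in mm.
- tip_box_mid (a point): Bystander: yellow pipette-tip box, 85 x 120 x 54 high; this point is on its axis, 25 above its underside. Sizes in mm.
- tube_rack_mid (a point): Bystander: low red tube rack, 70 x 130 x 40 high; this point is on its axis, 20 above its underside. Sizes in mm.
- microplate_mid (a point): Bystander: white flat well plate, 86 x 128 x 15 high; this point is on its axis, 7.5 above its underside. Sizes in mm.
- beaker_mid (a point): Bystander: small open glass beaker, 60 dia. x 65 high; this point is on its axis, 30 above its underside. Sizes in mm.
- timer_mid (a point): Bystander: grey bench timer, 50 x 70 x 20 high; this point is on its axis, 10 above its underside. Sizes in mm.
Things that resemble listed ones, but are neither listed nor needed, are in the scene too. What is shaped like the part that bears plate_center but blue, purple or yellow is not meant.

How it is judged (in metres and radians):
On the way, in this order (a step that is already met when the one before it is completed fails the run):
1. the cover plate lies flat and square on the middle block (x of plate_center in the frame of mid_top between -0.012 and 0.012 m and y of plate_center in the frame of mid_top between -0.009 and 0.009 m and z of plate_center in the frame of mid_top between 0.016 and 0.022 m and angle between the x axis of plate_center and the x axis of mid_top, either way round below 0.2 rad and angle between plate_center's own z axis and vertical below 0.08 rad), for 0.2 s.
2. the filler bar stands on the well's floor in the wide gap, let go, with the plate still on its block (all of step 1 and horizontal distance between filler_center and slim_block_top below 0.041 m and horizontal distance between filler_center and mid_top below 0.05 m and height (world z) of filler_center between 0.085 and 0.094 m and angle between filler_center's own z axis and vertical below 0.12 rad and contact force between the fingers and filler below 0.5 N), for 0.2 s.
At the end, for the whole second after the job is handed in: Plate flat on the middle block (centred to 12 mm along, 9 mm across, square to 0.2 rad); filler bar released, upright in the gap beside the slim block, within 5 mm of the well's floor; the robot presses the plate with over 2 N and the middle block is within 1.5 mm of level with its neighbours (all of step 2 and value of joint mid_block above 0.0065 m and contact force between any of the fingers, the arm and plate above 2 N); the arm keeps its last pose, push and grip.
It fails at once if a bystander on the bench is moved by more than 30 mm (distance of any of marker_mid, jar_mid, tip_box_mid, tube_rack_mid, microplate_mid, beaker_mid, timer_mid from where it was at the start of the episode above 0.03 m).
It also fails if it takes over 72 s, if anything falls off the work surface, if the arm or the gripper's body presses on something with over 40 N, if the wrist force passes 120 N, or if a joint passes its speed limit or range.

ROBOT

A 6-joint arm with a two-finger parallel gripper is mounted at the origin on the work surface. World frame = base frame: x ahead of the robot, y to its left, z up, the work surface at z = 0. Lengths are in mm, angles in rad, forces in N, time in s.
With the tool pointing down it reaches from about 350 to 950 mm from the base axis. Payload 17.4 kg.
Tool frame: the origin (TCP) lies at the very end of the fingers, on their centre line; the grasp point (between the pads) lies 19 mm behind it; z points along the fingers, y is the direction in which the jaws open and shut (so a half turn about z gives the same grasp; the last joint's range is limited). The gripper opens to 93 mm and grips with 3 to 60 N. Pads are 15 mm wide; open, the fingers measure 128 mm over their backs; the gripper's body (75 mm by 188 mm) begins 65 mm behind the grasp point.
Start: joints at [1.241, 0.116, 1.442, -0, 1.584, -0.038], TCP at [194.19, 646.469, 218.646] pointing down, gripper open.
Joint ranges: [-2.83, 2.83], [-0.83, 2.19], [0.07, 2.5], [-1.14, 4.28], [0.01, 3], [-2.97, 2.97]. Speed limits (rad/s): [1.89, 1.89, 2.22, 3.14, 3.14, 3.14].

INTERFACE

Orientations are given as a 3x3 rotation matrix whose columns are the frame's x, y, z axes.
In Python, from plant import manip gives the robot as it stands. The module is installed in compiled form; this text tells all that it offers.
- The arm moves only by the tool jog_arm, never from a script. Its argument "series" is a list that holds one entry, the list of rows, each a list of 5 numbers: the shift along the tool's x, y, z in cm, then the turn about the tool's z in rad, then the opening, from 0 (shut) to 1 (fully open). In form: [[[tx, ty, tz, twist, hand], ...]]. A call has 1 to 5 rows; each row shifts and turns the commanded pose from where the row before left it, along the tool's axes as they then stand; what a row does not reach is not made up. A row lasts 1/12 s, in which the tool goes at most 41.7 mm and 7.16 degrees, less where a joint would pass 70% of its speed; a pose out of reach is approached as far as the arm can. A call is refused whole if a number of a shift passes 4.17 or a number of a turn 0.125, either way. A call with a gripper value outside its range is refused whole. The fingers move at their own pace and stop on an object; "grip_force" is the grip in N (left out, the last holds). Time passes only in rows, so rows that do not move let the fingers close. It gives the time, the measured TCP pose, the force and the opening at its end, in the units of the state.
- manip.get_obs(): the state, without advancing time (a new reading comes with each control period).
- manip.grab_frame(name): name is "scene" or "top"; returns a dict with "image" (400x640x3 uint8, red, green, blue), "vfov" (degrees; the focal length in pixels is half the picture's height over the tangent of half this angle, whatever the lens; pixels are square), "cx", "cy" (the principal point, pixels), "D" ([k1, k2, p1, p2, k3] as OpenCV has them; the pictures are not rectified), "rvec" (rotation vector, rad) and "tvec" (3), from world to camera coordinates, as OpenCV has them. Camera axes: x right, y down, z forward; pixel columns grow to the right and rows downward; lengths in mm; the calibration is good to about 2 mm. A picture is of the moment at which its call begins. There is no depth.
- manip.job_done(): hands the job in, once; it reports no verdict.
Trained networks look in a picture, given as the dict that the camera call returned (one of the last four; its "shot" number tells which), for a name from the list of things; names that differ only in an ending like _2 or _b are one class to them, and where a whole thing is asked for, a point or a joint stands for the part that bears it (a point fixed in the world has none). Each returns a list of dicts, best first, with "conf" (0 to 1); they miss things now and then, are a little off and sometimes report something else, mostly with a low value. They report only what shows in the picture. A call takes as long as a camera call. They do not tell look-alikes from the thing itself.
- manip.find_in(name, picture): "point" ([column, row] in pixels, amid what is visible of it).
- manip.pinpoint(name, picture): "point" ([column, row] in pixels: a listed point, or the origin of a listed thing).
The state is a dict: "time_s": time; "q": joint angles; "joint_vel": joint speeds; "tau": joint torques, N m; "ee_pos": TCP position; "ee_rot": TCP orientation; "contact_force": force on the tool from outside, world axes, zero at the start; "torque": the same for the moment, N m; "finger_gap": finger opening in mm.
Only numpy, scipy, OpenCV 4.12 (cv2) and the standard library are available. Lean on these libraries where they do the work, as an engineer would, in place of code of your own. Each camera call takes 0.05 s, during which the arm holds its last target.

## Working session

There is one attempt and no reset: what is moved stays moved. The work goes in short steps, Python scripts to look and compute and a tool call to move; the robot and the scene stay as the last step left them, time stands still between calls to the robot, and variables do not carry over. Pictures are saved under pics/ and viewed, and the job is handed in when it is done.

Besides the shell and the picture viewer there is one more tool, called after ">>>" by a JSON object that holds its "name" and its "arguments". jog_arm: Moves the arm, as the interface text tells. Its arguments: {"type":"object","properties":{"series":{"type":"array"},"grip_force":{"type":"number"}},"required":["series"]}

```bash
mkdir -p pics; cat > h.py <<'E'
import numpy as np, cv2
from plant import manip
def K(p):
    h=p["image"].shape[0]; f=h/2/np.tan(np.radians(p["vfov"])/2)
    return np.array([[f,0,p["cx"]],[0,f,p["cy"]],[0,0,1.]])
def ray2z(p,uv,z):
    R,_=cv2.Rodrigues(np.array(p["rvec"],float)); t=np.array(p["tvec"],float).ravel()
    n=cv2.undistortPoints(np.array([[uv]],float),K(p),np.array(p["D"],float))[0,0]
    d=R.T@np.array([n[0],n[1],1]); c=-R.T@t
    return c+d*(z-c[2])/d[2]
def proj(p,X):
    return cv2.projectPoints(np.atleast_2d(np.array(X,float)),np.array(p["rvec"],float),np.array(p["tvec"],float),K(p),np.array(p["D"],float))[0][:,0]
def save(p,n,crop=None,s=1):
    im=p["image"][:,:,::-1]
    if crop: im=im[crop[1]:crop[3],crop[0]:crop[2]]
    if s!=1: im=cv2.resize(im,None,fx=s,fy=s,interpolation=cv2.INTER_CUBIC)
    cv2.imwrite(n,im)
E
python3 - <<'E'
from h import *
Z=dict(plate_center=19,filler_center=39,mid_top=98,heater=0,slim_block_top=90,broad_block_top=90,marker_mid=7,jar_mid=45,tip_box_mid=25,tube_rack_mid=20,microplate_mid=7.5,beaker_mid=30,timer_mid=10)
for c in("top","scene"):
    p=manip.grab_frame(c); save(p,f"pics/{c}0.png")
    R,_=cv2.Rodrigues(np.array(p["rvec"],float)); print(c,"cam",(-R.T@np.array(p["tvec"]).ravel()).round(),p["vfov"],p["D"])
    for n,z in Z.items():
        for r in manip.pinpoint(n,p)[:4]:
            print(c,n,round(r["conf"],2),np.round(r["point"],1),ray2z(p,r["point"],z).round(0)[:2])
print(manip.get_obs())
E
```

```text
top cam [ 454.    9. 1388.] 42.908267404764786 [-0.00139113  0.          0.          0.          0.        ]
top plate_center 0.96 [241.1 241.2] [467. 234.]
top plate_center 0.89 [199.1 287.8] [344. 343.]
top plate_center 0.88 [163.6 227.7] [503. 442.]
top plate_center 0.72 [206.1 240.4] [469. 327.]
top filler_center 0.63 [455.1 222.7] [ 517. -336.]
top mid_top 0.86 [325.6 195.5] [583.   8.]
top heater 0.89 [324.9 203.8] [570.  10.]
top slim_block_top 0.64 [353.5 198.2] [577. -64.]
top broad_block_top 0.61 [298.6 193. ] [590.  77.]
top marker_mid 0.62 [398.1 284.7] [ 352. -187.]
top jar_mid 0.61 [148.1 178.5] [632. 480.]
top tip_box_mid 0.98 [308.1 121.7] [792.  56.]
top tube_rack_mid 0.89 [503.6 168.3] [ 666. -476.]
top microplate_mid 0.96 [207.3 151.3] [713. 333.]
top beaker_mid 0.94 [435.6 165.6] [ 671. -289.]
top timer_mid 0.88 [266.9 278.5] [368. 164.]
top timer_mid 0.31 [502.5 171.7] [ 658. -477.]
scene cam [ 858.  585. 1183.] 53.27162180153562 [-0.07413076  0.          0.          0.          0.        ]
scene plate_center 0.83 [440.2 265.1] [347. 342.]
scene plate_center 0.62
[... 897 characters left out ...]
-1.15297497e-05,
        1.58402023e+00, -3.77445592e-02]), 'joint_vel': array([-0.00200298,  0.00062503, -0.00016383, -0.00174573,  0.0015112 ,
        0.00047567]), 'tau': array([-5.83248020e-04, -7.21015692e+01, -6.22753429e+01,  7.79544376e-02,
        1.83911616e-02, -1.87901811e-06]), 'ee_pos': array([194.18079469, 646.45486318, 218.6142383 ]), 'ee_rot': array([[-9.57715720e-01,  2.87716179e-01, -1.41227057e-05],
       [ 2.87716179e-01,  9.57715717e-01, -7.69078643e-05],
       [-8.60209961e-06, -7.77192015e-05, -9.99999997e-01]]), 'contact_force': array([ 0.08509373, -0.54751855, -0.12883826]), 'torque': array([-0.00883419,  0.00671675,  0.02963907]), 'finger_gap': 93.09876994392906}
```

View pics/top0.png

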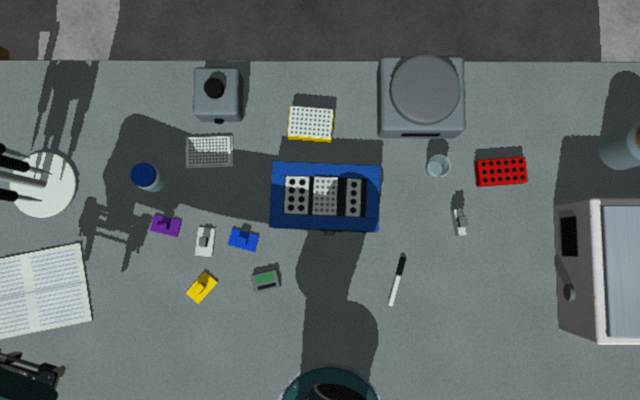

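View pics/scene0.png

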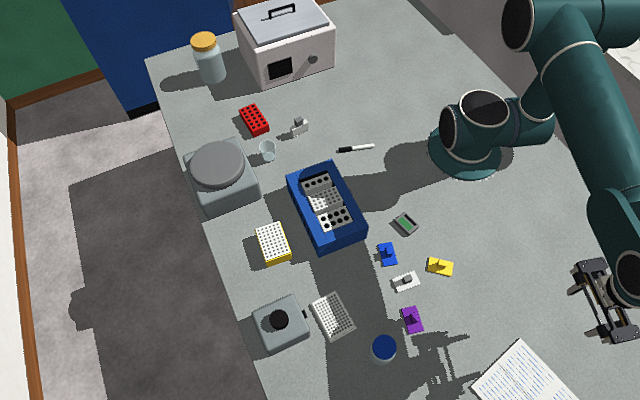

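```bash
python3 - <<'E'
import cv2
im=cv2.imread('pics/top0.png')
cv2.imwrite('pics/plates.png',cv2.resize(im[205:310,140:290],None,fx=5,fy=5,interpolation=cv2.INTER_CUBIC))
cv2.imwrite('pics/heat.png',cv2.resize(im[140:260,260:400],None,fx=5,fy=5,interpolation=cv2.INTER_CUBIC))
cv2.imwrite('pics/fill.png',cv2.resize(im[190:260,420:510],None,fx=7,fy=7,interpolation=cv2.INTER_CUBIC))
E
```

```text
(no output)
```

View pics/plates.png

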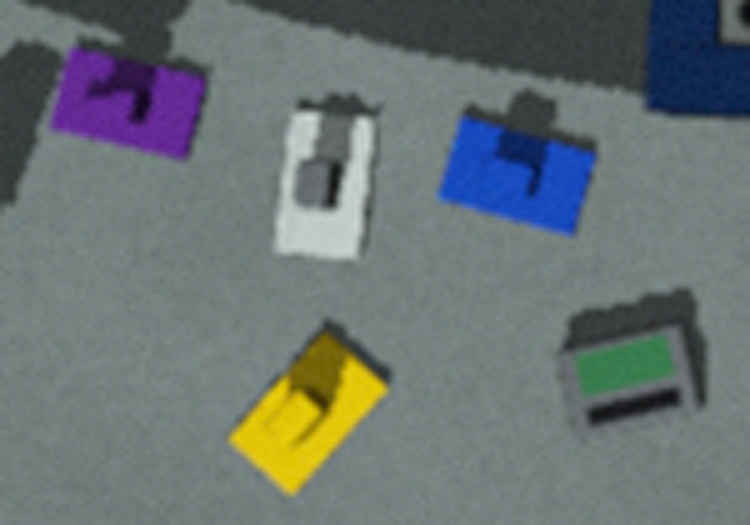

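View pics/heat.png

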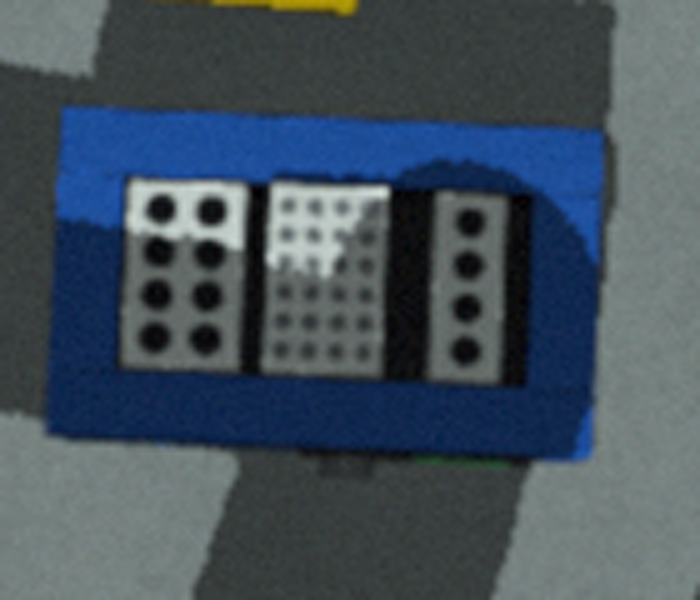

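View pics/fill.png

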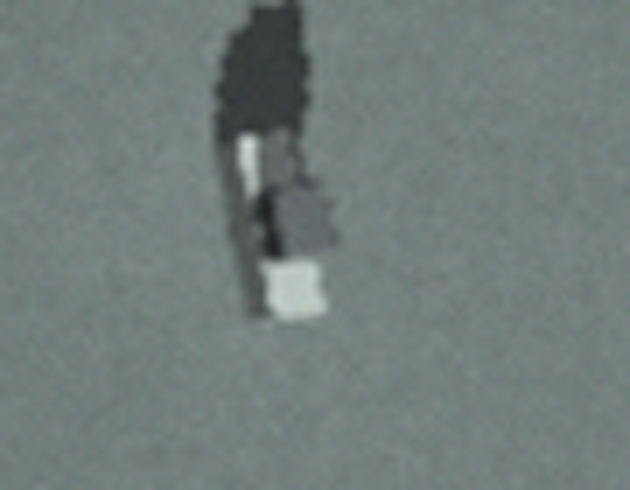

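The aluminium plate is the white-grey one at top (206,240) / scene (405,281). The other three, at top (241,241) blue, (164,228) purple and (199,288) yellow, are excluded by colour. The filler is at top (459,222). The slim block, with one row of holes, is on the right (-y) side, and the wide gap is at about (341,197).

Next I'll measure these by model fitting.

```bash
cat > fit.py <<'E'
from h import *
from scipy.optimize import minimize, least_squares
def box(x,y,a,lx,ly,z0,z1,ox=0,oy=0):
    c,s=np.cos(a),np.sin(a); P=[]
    for z in(z0,z1):
        for sx,sy in((-1,-1),(1,-1),(1,1),(-1,1)):
            u=ox+sx*lx/2; v=oy+sy*ly/2
            P.append([x+c*u-s*v,y+s*u+c*v,z])
    return np.array(P)
def fitc(p,uv,model,x0):
    # model(x)->Nx3 corresponding corners
    r=least_squares(lambda x:(proj(p,model(x))-uv).ravel(),x0,x_scale=[10,10,.1])
    return r.x, np.sqrt(np.mean(r.fun**2))
E
python3 - <<'E'
from fit import *
T=manip.grab_frame("top"); S=manip.grab_frame("scene")
def crop(pts,ox,oy,s): return (np.array(pts,float)+.5)/s-.5+[ox,oy]
# heater silhouette
for p,nm in((T,"top"),(S,"scene")):
    hsv=cv2.cvtColor(p["image"],cv2.COLOR_RGB2HSV)
    m=cv2.inRange(hsv,(105,120,30),(125,255,255)); m[:, :250]=0; 
    n,l,st,_=cv2.connectedComponentsWithStats(m)
    i=[k for k in range(1,n) if abs(st[k,0]+st[k,2]/2-325)<40 and st[k,4]>300 and 120<st[k,1]<240]; print(nm,[st[k] for k in i])
    mm=np.isin(l,i).astype(np.uint8); pts=cv2.findNonZero(mm); hull=cv2.convexHull(pts)
    tgt=np.zeros((1600,2560),np.uint8)
    cv2.fillConvexPoly(tgt,((hull+.0)*4+2).astype(np.int32),1); 
    tgt=cv2.dilate(tgt,np.ones((5,5),np.uint8))
    def cost(x):
        P=proj(p,box(x[0],x[1],x[2]/100,170,280,0,90)); h=cv2.convexHull(P.astype(np.float32))
        im=np.zeros_like(tgt); cv2.fillConvexPoly(im,np.round((h+.5)*4*16).astype(np.int32),1,shift=4)
        return np.count_nonzero(im!=tgt)/16
    best=None
    for a0 in(0,-8,8):
        r=minimize(cost,[575,8,a0],method="Nelder-Mead",options=dict(initial_simplex=[[575,8,a0],[590,8,a0],[575,22,a0],[575,8,a0+6]],xatol=.1,fatol=.2))
        if best is None or r.fun<best.fun: best=r
    print(nm,"heater sil",best.x,best.fun)
def rect(lx,ly,z,oy=0,idx=slice(0,4)): return lambda x: box(x[0],x[1],x[2],lx,ly,z,z,0,oy)[:4]
# corners order (-x,-y),(+x,-y),(+x,+y),(-x,+y): image -y = right, +x = up
H=lambda q:crop(q,260,140,5)
print("house",fitc(T,H([(592,460),(606,130),(62,105),(47,433)]),rect(170,280,90),[575,8,0]))
print("mid",fitc(T,H([(384,377),(391,186),(270,182),(262,374)]),rect(96,60,98),[575,8,0]))
print("slim",fitc(T,H([(502,383),(507,194),(436,190),(427,377)]),rect(96,36,90),[575,-64,0]))
print("broad",fitc(T,H([(240,371),(247,181),(127,177),(120,369)]),rect(96,60,90),[575,80,0]))
pl=crop([(360,260),(378,112),(290,108),(275,252)],140,205,5)
print("plate",fitc(T,pl,rect(76,46,8),[470,330,0]))
f=crop([(328,318),(297,130),(238,133),(272,322)],420,190,7)
print("fill",fitc(T,f,rect(70,20,46),[515,-335,0]))
im=S["image"][:,:,::-1]
a=cv2.resize(im[262:302,380:430],None,fx=14,fy=14,interpolation=cv2.INTER_CUBIC); cv2.imwrite('pics/sp.png',a)
a=cv2.resize(im[105:150,275:325],None,fx=14,fy=13,interpolation=cv2.INTER_CUBIC); cv2.imwrite('pics/sf.png',a)
a=cv2.resize(im[155:260,280:375],None,fx=5.5,fy=5.5,interpolation=cv2.INTER_CUBIC); cv2.imwrite('pics/sh.png',a)
E
```

```text
top [array([ 269,  161,  112,   71, 4131], dtype=int32)]
top heater sil [584.35567743   9.94025648  -3.95461175] 120.0
scene [array([ 286,  159,   82,   99, 3004], dtype=int32)]
scene heater sil [583.62526545  10.60856509  -4.49129585] 82.5
house (array([ 5.82845312e+02,  9.37482114e+00, -4.45504640e-02]), np.float64(0.25197420700127726))
mid (array([ 5.82818949e+02,  9.37943886e+00, -3.38199039e-02]), np.float64(0.40562695065166166))
slim (array([ 5.80568984e+02, -6.30345159e+01, -4.34766584e-02]), np.float64(0.3077797399986965))
broad (array([ 5.86153220e+02,  8.28274672e+01, -2.70243178e-02]), np.float64(0.40953905445702254))
plate (array([ 4.67171295e+02,  3.33575655e+02, -8.26160705e-02]), np.float64(0.4459265319176247))
fill (array([ 5.19062826e+02, -3.47478047e+02,  1.41324671e-01]), np.float64(0.42434739174202224))
```

View pics/sp.png

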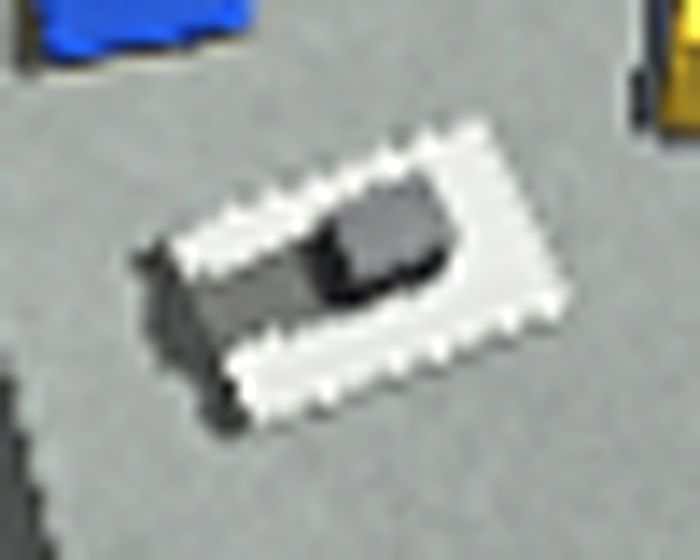

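View pics/sf.png

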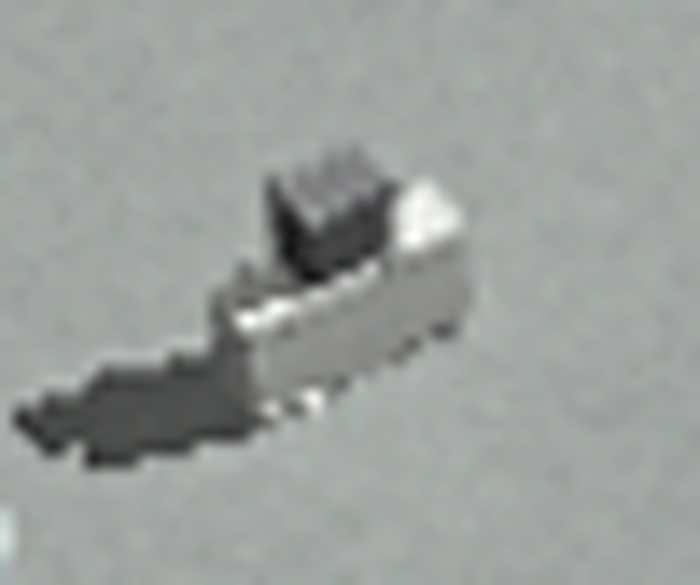

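View pics/sh.png

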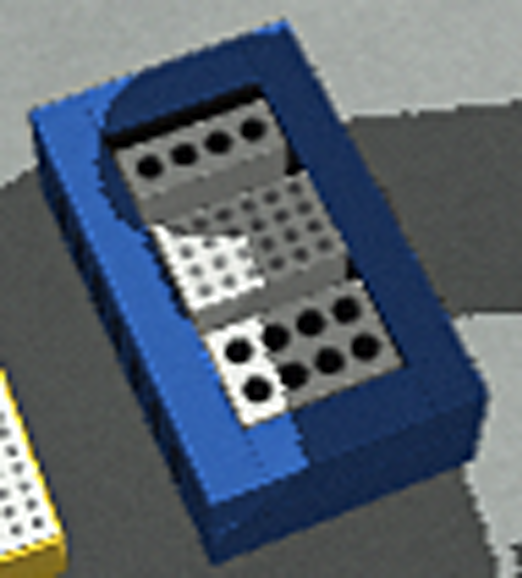

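```bash
python3 - <<'E'
from fit import *
T=manip.grab_frame("top"); S=manip.grab_frame("scene")
def rect(lx,ly,z,oy=0): return lambda x: box(x[0],x[1],x[2],lx,ly,z,z,0,oy)[:4]
sp=(np.array([(480,118),(568,300),(250,425),(170,245)],float)+.5)/14-.5+[380,262]
# find correspondences by projecting
print(proj(S,box(467,333,-.083,76,46,8,8)[:4]).round(1), sp.round(1))
d=proj(S,box(467,333,-.083,76,46,8,8)[:4]); o=[int(np.argmin(np.linalg.norm(sp-q,axis=1))) for q in d]; print(o)
print("plate scene",fitc(S,sp[o],rect(76,46,8),[467,333,-.08]))
print("handle top",ray2z(T,(np.array([317,182])+.5)/5-.5+[140,205],38), "scene",ray2z(S,(np.array([392,232])+.5)/14-.5+[380,262],38))
print("fill grip top",ray2z(T,(np.array([304,216])+.5)/7-.5+[420,190],78),ray2z(S,(np.array([330,187])+.5)/[14,13]-.5+[275,105],78))
for p,n,o,s in((T,"t",(420,190,510,260),7),(S,"s",(275,105,325,150),14)):
    for (x,y,a,c) in((519,-347,.15,1),):
        im=cv2.resize(p["image"][o[1]:o[3],o[0]:o[2],::-1],None,fx=s,fy=s,interpolation=cv2.INTER_CUBIC)
        for b,col in((box(x,y,a,70,20,0,46),(0,255,0)),(box(x,y,a,28,20,46,78),(0,0,255))):
            q=((proj(p,b)-o[:2]+.5)*s).astype(int)
            for i,j in((0,1),(1,2),(2,3),(3,0),(4,5),(5,6),(6,7),(7,4),(0,4),(1,5),(2,6),(3,7)): cv2.line(im,tuple(map(int,q[i])),tuple(map(int,q[j])),col,1)
        cv2.imwrite(f"pics/ov_{n}.png",im)
E
```

```text
[[412.7 269.3]
 [390.6 277.9]
 [397.2 291.5]
 [419.6 282.6]] [[413.8 270. ]
 [420.1 283. ]
 [397.4 291.9]
 [391.7 279. ]]
[0, 3, 2, 1]
plate scene (array([ 4.66162031e+02,  3.35784606e+02, -8.92814851e-02]), np.float64(0.35288203214424413))
handle top [467.30326131 331.14825338  38.        ] scene [466.93934726 337.05491504  38.        ]
fill grip top [ 521.02945728 -346.54631383   78.        ] [ 519.53817969 -344.10820785   78.        ]
```

View pics/ov_t.png

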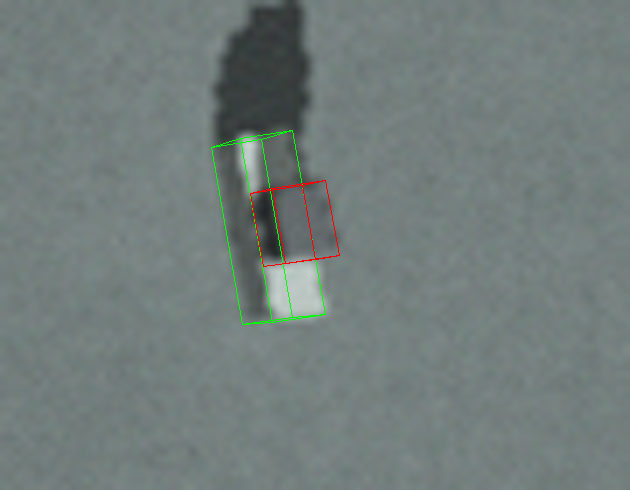

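View pics/ov_s.png

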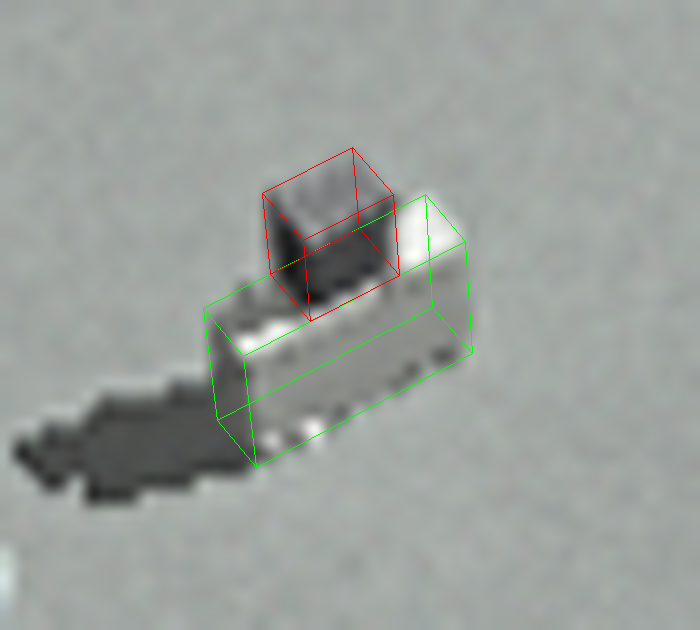

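```bash
cat > plan.py <<'E'
import sys
from h import *
def plan(tgt,yang=None,n=None,step=3.2,tw=.1):
    o=manip.get_obs(); R=np.array(o["ee_rot"]); p=np.array(o["ee_pos"])
    print("t",round(o["time_s"],2),"pos",p.round(1),"tilt",round(float(R[2,2]),5),"gap",round(o["finger_gap"],1),"F",o["contact_force"].round(1),"T",o["torque"].round(2),"q",o["q"].round(2))
    a=np.arctan2(R[1,1],R[0,1]); dw=0
    if yang is not None: dw=(yang-a+np.pi/2)%np.pi-np.pi/2
    d=np.array(tgt,float)-p
    N=n or max(int(np.ceil(np.linalg.norm(d)/10/step)),int(np.ceil(abs(dw)/tw)),1)
    print("yang now",round(a,4),"turn world",round(dw,4),"N",N)
    for i in range(N):
        v=R.T@(d/N)/10
        print([*v.round(3).tolist(),round(-dw/N,4)])
        c,s=np.cos(dw/N),np.sin(dw/N); R=np.array([[c,-s,0],[s,c,0],[0,0,1]])@R
if __name__=="__main__":
    a=[float(v) for v in sys.argv[1:]]
    plan(a[:3],a[3] if len(a)>3 else None,int(a[4]) if len(a)>4 else None)
E
python3 plan.py 467 334.5 150 1.486 15
```

```text
t 1.6 pos [194.2 646.5 218.7] tilt -1.0 gap 93.2 F [-0.7 -0.2 -0.4] T [ 0.07 -0.   -0.  ] q [ 1.24  0.12  1.44  0.    1.58 -0.04]
yang now 1.279 turn world 0.207 N 15
[-2.34, -1.469, 0.458, np.float64(-0.0138)]
[-2.32, -1.501, 0.458, np.float64(-0.0138)]
[-2.299, -1.533, 0.458, np.float64(-0.0138)]
[-2.277, -1.564, 0.458, np.float64(-0.0138)]
[-2.256, -1.596, 0.458, np.float64(-0.0138)]
[-2.233, -1.627, 0.458, np.float64(-0.0138)]
[-2.211, -1.657, 0.458, np.float64(-0.0138)]
[-2.188, -1.688, 0.458, np.float64(-0.0138)]
[-2.164, -1.718, 0.458, np.float64(-0.0138)]
[-2.14, -1.747, 0.458, np.float64(-0.0138)]
[-2.116, -1.777, 0.458, np.float64(-0.0138)]
[-2.091, -1.806, 0.458, np.float64(-0.0138)]
[-2.066, -1.834, 0.458, np.float64(-0.0138)]
[-2.041, -1.863, 0.458, np.float64(-0.0138)]
[-2.015, -1.891, 0.458, np.float64(-0.0138)]
```

>>> {"name": "jog_arm", "arguments": {"series": [[[-2.3,-1.5,0.4,-0.014,0.6],[-2.3,-1.5,0.4,-0.014,0.6],[-2.3,-1.5,0.4,-0.014,0.6],[-2.3,-1.6,0.4,-0.014,0.6],[-2.3,-1.6,0.4,-0.014,0.6]]]}}

```text
time_s: 2.02
ee_pos: [285.7, 541.1, 198.5]
ee_rot: [[-0.976, 0.219, 0.0], [0.219, 0.976, 0.0], [-0.0, 0.0, -1.0]]
contact_force: [-0.4, -0.5, 0.5]
finger_gap: 64.4
```

>>> {"name": "jog_arm", "arguments": {"series": [[[-2.2,-1.6,0.5,-0.014,0.6],[-2.2,-1.7,0.5,-0.014,0.6],[-2.2,-1.7,0.5,-0.014,0.6],[-2.2,-1.7,0.5,-0.014,0.6],[-2.1,-1.7,0.5,-0.014,0.6]]]}}

```text
time_s: 2.43
ee_pos: [376.7, 437.6, 173.6]
ee_rot: [[-0.989, 0.151, 0.0], [0.151, 0.989, 0.0], [-0.0, 0.0, -1.0]]
contact_force: [0.7, 1.1, 0.5]
finger_gap: 56.2
```

>>> {"name": "jog_arm", "arguments": {"series": [[[-2.1,-1.8,0.5,-0.014,0.6],[-2.1,-1.8,0.5,-0.014,0.6],[-2.1,-1.8,0.5,-0.014,0.6],[-2.0,-1.9,0.5,-0.014,0.6],[-2.0,-1.9,0.5,-0.014,0.6]]]}}

```text
time_s: 2.85
ee_pos: [467.5, 333.5, 148.6]
ee_rot: [[-0.997, 0.081, 0.0], [0.081, 0.997, 0.0], [-0.0, 0.0, -1.0]]
contact_force: [0.4, 0.1, 0.0]
finger_gap: 56.0
```

```bash
python3 plan.py 467 334.5 60 1.486 5
```

```text
t 2.85 pos [467.5 333.5 148.6] tilt -1.0 gap 56.0 F [0.4 0.1 0. ] T [0.   0.04 0.03] q [ 0.58 -0.08  1.75 -0.    1.47 -0.91]
yang now 1.4897 turn world -0.0037 N 5
[0.013, 0.018, 1.772, np.float64(0.0007)]
[0.013, 0.018, 1.772, np.float64(0.0007)]
[0.013, 0.018, 1.772, np.float64(0.0007)]
[0.013, 0.018, 1.772, np.float64(0.0007)]
[0.013, 0.018, 1.772, np.float64(0.0007)]
```

>>> {"name": "jog_arm", "arguments": {"series": [[[0,0.1,3.0,0,0.6],[0,0,3.0,0,0.6],[0,0,3.0,0,0.6],[0,0,2.5,0,0.6],[0,0,1.0,0,0.6]]]}}

```text
time_s: 3.27
ee_pos: [465.6, 334.7, 20.0]
ee_rot: [[-0.997, 0.082, -0.003], [0.082, 0.997, -0.002], [0.003, -0.002, -1.0]]
contact_force: [-0.6, -0.4, -0.7]
finger_gap: 56.3
```

>>> {"name": "jog_arm", "arguments": {"series": [[[0,0,1.0,0,0.6],[0,0,0,0,0.0],[0,0,0,0,0.0],[0,0,0,0,0.0],[0,0,0,0,0.0]]], "grip_force": 25}}

```text
time_s: 3.68
ee_pos: [467.5, 336.2, 15.2]
ee_rot: [[-0.997, 0.082, 0.002], [0.082, 0.997, 0.001], [-0.002, 0.001, -1.0]]
contact_force: [-0.2, 0.6, 0.4]
finger_gap: 33.8
```

>>> {"name": "jog_arm", "arguments": {"series": [[[0,0,0,0,0.0],[0,0,-1.0,0,0.0],[0,0,-2.0,0,0.0],[0,0,-3.0,0,0.0],[0,0,-3.0,0,0.0]]]}}

```text
time_s: 4.1
ee_pos: [466.5, 335.4, 105.1]
ee_rot: [[-0.997, 0.082, -0.001], [0.082, 0.997, -0.001], [0.001, -0.001, -1.0]]
contact_force: [0.1, -0.1, -1.7]
finger_gap: 17.7
```

```bash
python3 plan.py 583 9.6 200 1.5288 12; python3 - <<'E'
from h import *
p=manip.grab_frame("top");save(p,"pics/t1.png",(120,180,290,310),4)
p=manip.grab_frame("scene");save(p,"pics/s1.png",(340,180,490,300),5)
E
```

```text
t 4.1 pos [466.5 335.4 105.1] tilt -1.0 gap 17.7 F [ 0.1 -0.1 -1.7] T [ 0.05 -0.03 -0.  ] q [ 0.58 -0.05  1.8  -0.    1.39 -0.91]
yang now 1.489 turn world 0.0398 N 12
[-1.189, -2.627, -0.79, np.float64(-0.0033)]
[-1.18, -2.631, -0.79, np.float64(-0.0033)]
[-1.172, -2.635, -0.79, np.float64(-0.0033)]
[-1.163, -2.639, -0.79, np.float64(-0.0033)]
[-1.154, -2.643, -0.79, np.float64(-0.0033)]
[-1.145, -2.647, -0.79, np.float64(-0.0033)]
[-1.137, -2.65, -0.79, np.float64(-0.0033)]
[-1.128, -2.654, -0.79, np.float64(-0.0033)]
[-1.119, -2.658, -0.79, np.float64(-0.0033)]
[-1.11, -2.661, -0.79, np.float64(-0.0033)]
[-1.101, -2.665, -0.79, np.float64(-0.0033)]
[-1.093, -2.669, -0.79, np.float64(-0.0033)]
```

View pics/s1.png

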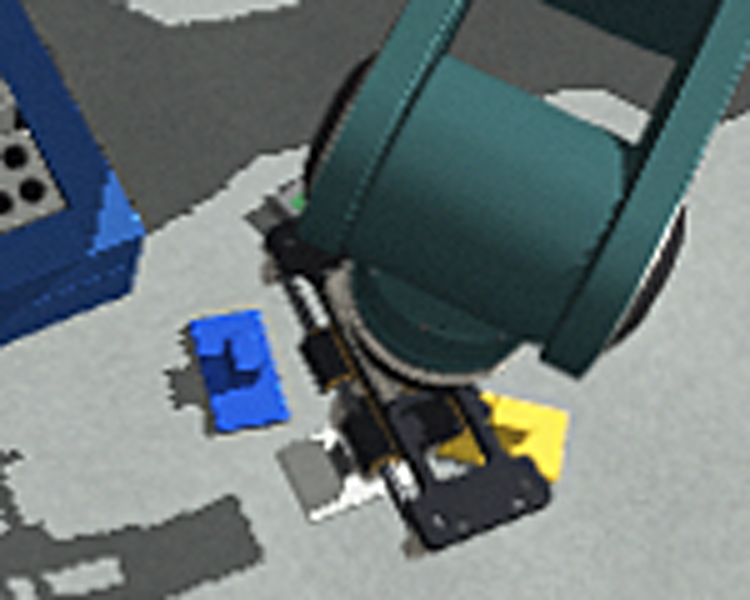

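>>> {"name": "jog_arm", "arguments": {"series": [[[-1.2,-2.6,-1.5,-0.003,0.0],[-1.2,-2.6,-1.5,-0.003,0.0],[-1.2,-2.6,-1.5,-0.003,0.0],[-1.2,-2.6,-1.5,-0.003,0.0],[-1.2,-2.6,-1.0,-0.003,0.0]]]}}

```text
time_s: 4.62
ee_pos: [517.2, 200.3, 175.5]
ee_rot: [[-0.998, 0.066, 0.001], [0.066, 0.998, 0.0], [-0.001, 0.001, -1.0]]
contact_force: [-0.6, -0.3, -0.9]
finger_gap: 17.4
```

>>> {"name": "jog_arm", "arguments": {"series": [[[-1.1,-2.6,0,-0.003,0.0],[-1.1,-2.7,0,-0.003,0.0],[-1.1,-2.7,0,-0.003,0.0],[-1.1,-2.7,0,-0.003,0.0],[-1.1,-2.7,0,-0.004,0.0]]]}}

```text
time_s: 5.03
ee_pos: [563.7, 63.0, 173.9]
ee_rot: [[-0.999, 0.051, 0.0], [0.051, 0.999, 0.0], [-0.0, 0.0, -1.0]]
contact_force: [0.2, -0.5, -0.7]
finger_gap: 17.5
```

>>> {"name": "jog_arm", "arguments": {"series": [[[-1.1,-2.7,0.5,-0.003,0.0],[-1.1,-2.6,0.5,-0.003,0.0],[0,0,1.0,0,0.0],[0,0,1.0,0,0.0],[0,0,0,0,0.0]]]}}

```text
time_s: 5.45
ee_pos: [582.0, 10.7, 141.2]
ee_rot: [[-0.999, 0.045, -0.003], [0.045, 0.999, 0.0], [0.003, 0.0, -1.0]]
contact_force: [0.1, 0.3, -1.7]
finger_gap: 17.4
```

```bash
python3 plan.py 583 9.6 125 1.5288 3; python3 - <<'E'
from h import *
p=manip.grab_frame("top");save(p,"pics/t2.png",(250,130,400,270),4)
p=manip.grab_frame("scene");save(p,"pics/s2.png",(270,110,420,260),4)
E
```

```text
t 5.45 pos [582.   10.7 141.2] tilt -1.0 gap 17.4 F [ 0.1  0.3 -1.7] T [ 0.02 -0.05 -0.05] q [-0.03 -0.05  1.74  0.    1.46 -1.55]
yang now 1.5256 turn world 0.0032 N 3
[-0.038, -0.034, 0.541, np.float64(-0.0011)]
[-0.038, -0.034, 0.541, np.float64(-0.0011)]
[-0.038, -0.034, 0.541, np.float64(-0.0011)]
```

View pics/s2.png

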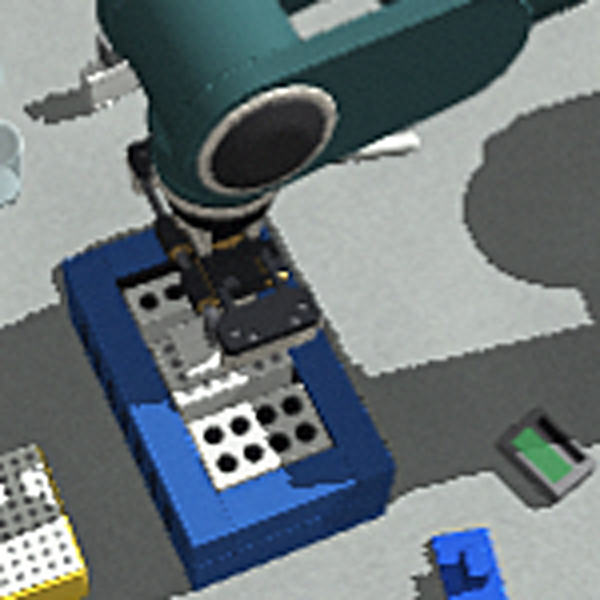

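View pics/t2.png

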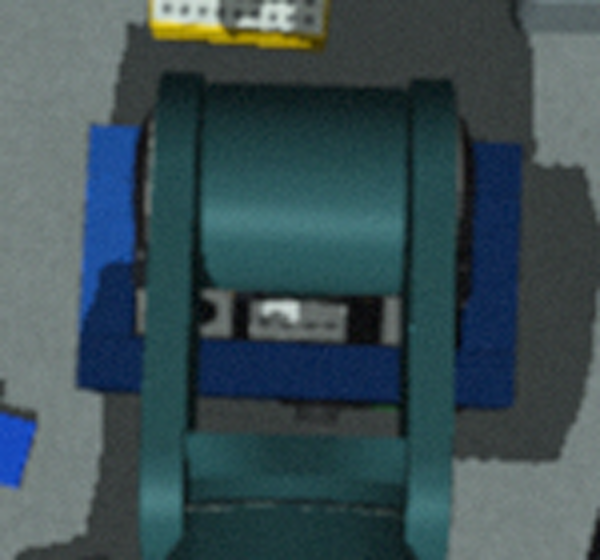

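Both views show the gripper over the middle block with the plate hanging under it. In the scene crop it sits at about (200,350). I'll lower it.

>>> {"name": "jog_arm", "arguments": {"series": [[[-0.1,-0.1,0.8,0,0.0],[0,0,0.8,0,0.0],[0,0,0.5,0,0.0],[0,0,0.3,0,0.0],[0,0,0,0,0.0]]]}}

```text
time_s: 5.97
ee_pos: [584.1, 9.9, 119.5]
ee_rot: [[-0.999, 0.044, 0.001], [0.044, 0.999, 0.001], [-0.0, 0.001, -1.0]]
contact_force: [0.6, 3.9, 6.4]
finger_gap: 17.9
```

>>> {"name": "jog_arm", "arguments": {"series": [[[0,0,0.1,0,0.0],[0,0,0.1,0,0.0],[0,0,0.1,0,0.0],[0,0,0,0,0.0]]]}}

```text
time_s: 6.3
ee_pos: [584.2, 10.1, 117.4]
ee_rot: [[-0.999, 0.044, 0.001], [0.044, 0.999, 0.001], [-0.001, 0.001, -1.0]]
contact_force: [-1.2, 4.7, 8.4]
finger_gap: 17.5
```

```bash
python3 - <<'E'
from h import *
p=manip.grab_frame("scene");save(p,"pics/s3.png",(290,150,380,240),8)
o=manip.get_obs(); print(o["ee_pos"],o["contact_force"],o["torque"])
E
```

```text
[584.19713473  10.03115774 117.48302975] [-2.05458423  3.64799722  8.04781099] [0.86060847 0.34898787 0.05884919]
```

View pics/s3.png

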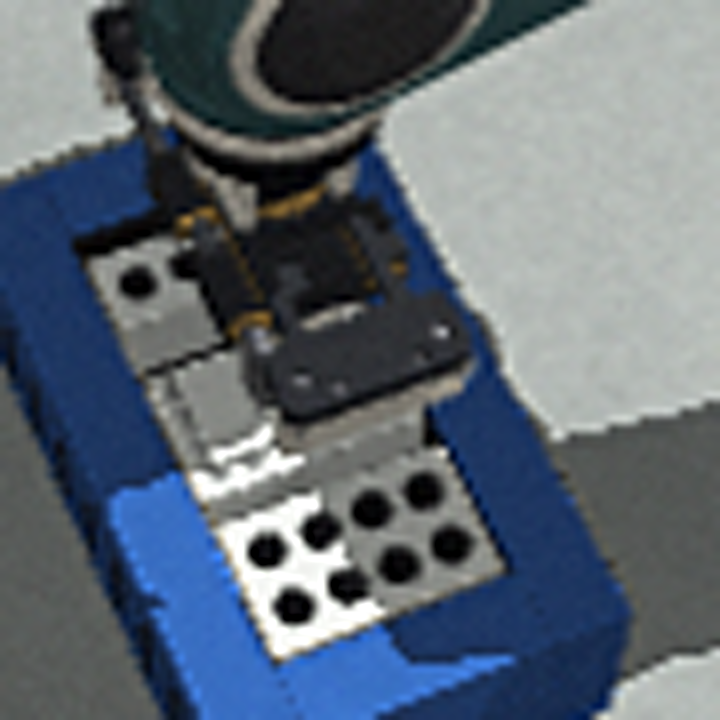

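>>> {"name": "jog_arm", "arguments": {"series": [[[0,0,0.1,0,0.0],[0,0,0.1,0,0.0],[0,0,0,0,0.0]]], "grip_force": 6}}

```text
time_s: 6.6
ee_pos: [584.4, 10.0, 115.5]
ee_rot: [[-0.999, 0.044, 0.002], [0.044, 0.999, 0.001], [-0.001, 0.001, -1.0]]
contact_force: [-0.8, 3.6, 8.1]
finger_gap: 18.0
```

>>> {"name": "jog_arm", "arguments": {"series": [[[0,0,0,0,0.35],[0,0,0,0,0.35],[0,0,0,0,0.35],[0,0,0,0,0.35]]]}}

```text
time_s: 6.93
ee_pos: [583.8, 9.3, 114.4]
ee_rot: [[-0.999, 0.045, -0.0], [0.045, 0.999, -0.0], [0.0, -0.0, -1.0]]
contact_force: [0.2, 0.4, 1.3]
finger_gap: 32.0
```

```bash
python3 - <<'E'
from h import *
p=manip.grab_frame("scene");save(p,"pics/s4.png",(290,150,380,240),8)
o=manip.get_obs(); print(o["ee_pos"],o["contact_force"],o["torque"],o["finger_gap"])
E
```

```text
[583.81627972   9.29424216 114.38705605] [ 0.00969278  0.42311635 -0.57173711] [ 0.0285536  -0.01468277 -0.0287791 ] 32.65281113921684
```

View pics/s4.png

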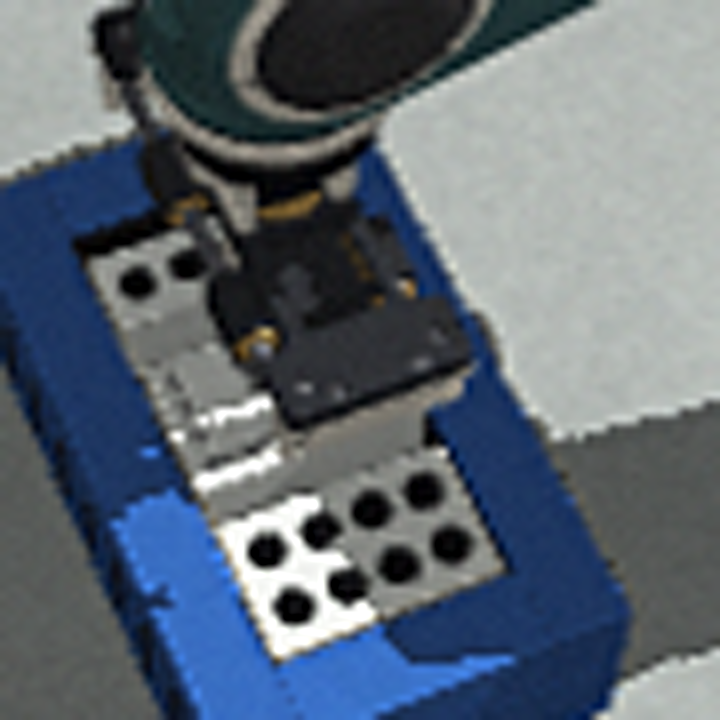

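>>> {"name": "jog_arm", "arguments": {"series": [[[0,0,-0.5,0,0.35],[0,0,-1.5,0,0.35],[0,0,-2.0,0,0.5],[0,0,-2.0,0,0.5],[0,0,0,0,0.5]]]}}

```text
time_s: 7.4
ee_pos: [585.2, 9.3, 179.2]
ee_rot: [[-0.999, 0.045, 0.005], [0.045, 0.999, -0.0], [-0.005, 0.0, -1.0]]
contact_force: [0.1, 0.7, 1.2]
finger_gap: 45.1
```

```bash
python3 plan.py 519.5 -347 150 1.72 15
```

```text
t 7.4 pos [585.2   9.3 179.2] tilt -0.99999 gap 45.1 F [0.1 0.7 1.2] T [ 0.07 -0.02 -0.07] q [-0.03 -0.07  1.69 -0.    1.51 -1.55]
yang now 1.526 turn world 0.194 N 15
[0.332, -2.392, 0.193, np.float64(-0.0129)]
[0.363, -2.388, 0.193, np.float64(-0.0129)]
[0.394, -2.383, 0.193, np.float64(-0.0129)]
[0.425, -2.378, 0.192, np.float64(-0.0129)]
[0.455, -2.372, 0.192, np.float64(-0.0129)]
[0.486, -2.366, 0.192, np.float64(-0.0129)]
[0.517, -2.36, 0.192, np.float64(-0.0129)]
[0.547, -2.353, 0.192, np.float64(-0.0129)]
[0.577, -2.345, 0.192, np.float64(-0.0129)]
[0.608, -2.338, 0.192, np.float64(-0.0129)]
[0.638, -2.33, 0.191, np.float64(-0.0129)]
[0.668, -2.321, 0.191, np.float64(-0.0129)]
[0.698, -2.313, 0.191, np.float64(-0.0129)]
[0.728, -2.303, 0.191, np.float64(-0.0129)]
[0.758, -2.294, 0.191, np.float64(-0.0129)]
```

>>> {"name": "jog_arm", "arguments": {"series": [[[0.3,-2.4,0,-0.013,0.5],[0.3,-2.4,0,-0.013,0.5],[0.4,-2.4,0,-0.013,0.5],[0.4,-2.4,0,-0.013,0.5],[0.4,-2.4,0,-0.013,0.5]]]}}

```text
time_s: 7.82
ee_pos: [563.2, -111.4, 174.5]
ee_rot: [[-1.0, -0.021, -0.0], [-0.021, 1.0, -0.0], [0.0, -0.0, -1.0]]
contact_force: [0.3, 0.4, 0.6]
finger_gap: 46.5
```

>>> {"name": "jog_arm", "arguments": {"series": [[[0.5,-2.4,0,-0.013,0.5],[0.5,-2.4,0,-0.013,0.5],[0.5,-2.3,0,-0.013,0.5],[0.6,-2.3,0,-0.013,0.5],[0.6,-2.3,0,-0.013,0.5]]]}}

```text
time_s: 8.23
ee_pos: [541.6, -229.6, 174.4]
ee_rot: [[-0.996, -0.086, -0.0], [-0.086, 0.996, 0.0], [0.0, 0.0, -1.0]]
contact_force: [0.3, -0.1, 0.3]
finger_gap: 46.4
```

>>> {"name": "jog_arm", "arguments": {"series": [[[0.6,-2.3,0.5,-0.013,0.5],[0.7,-2.3,0.5,-0.013,0.5],[0.7,-2.3,0.5,-0.013,0.5],[0.7,-2.3,0.5,-0.013,0.5],[0.7,-2.3,0.5,-0.013,0.5]]]}}

```text
time_s: 8.65
ee_pos: [520.6, -347.7, 149.2]
ee_rot: [[-0.989, -0.15, -0.0], [-0.15, 0.989, 0.0], [0.0, 0.0, -1.0]]
contact_force: [-0.3, -0.4, -0.5]
finger_gap: 46.7
```

```bash
python3 plan.py 519.5 -347 100 1.72 2; python3 - <<'E'
from fit import *
T=manip.grab_frame("top");save(T,"pics/t5.png",(270,150,390,240),6)
S=manip.grab_frame("scene");save(S,"pics/s5.png",(285,150,375,240),8)
save(S,"pics/s5b.png",(230,60,400,180),4)
for n,z in(("plate_center",117),("mid_top",98)):
    for p in (T,S):
        for r in manip.pinpoint(n,p)[:5]: print(n,round(r["conf"],2),np.round(r["point"]),ray2z(p,r["point"],z).round(1))
E
```

```text
t 8.65 pos [ 520.6 -347.7  149.2] tilt -1.0 gap 46.7 F [-0.3 -0.4 -0.5] T [ 0.05 -0.04  0.03] q [-0.63  0.04  1.64 -0.    1.47 -2.35]
yang now 1.7215 turn world -0.0015 N 2
[0.049, 0.041, 2.459, np.float64(0.0008)]
[0.049, 0.041, 2.459, np.float64(0.0008)]
plate_center 0.94 [331. 193.] [588.   -4.8 117. ]
plate_center 0.82 [164. 224.] [508.8 411.3 117. ]
plate_center 0.79 [199. 291.] [343.8 319.4 117. ]
plate_center 0.85 [439. 266.] [395.1 363.9 117. ]
plate_center 0.79 [412. 316.] [538.7 450.6 117. ]
plate_center 0.78 [323. 194.] [587.2   6.1 117. ]
plate_center 0.55 [388. 254.] [505.7 267.  117. ]
mid_top 0.78 [326. 194.] [586.4   7.2  98. ]
mid_top 0.58 [209. 149.] [701.6 308.   98. ]
mid_top 0.58 [267. 277.] [377.9 154.9  98. ]
mid_top 0.86 [326. 196.] [578.    4.9  98. ]
```

View pics/t5.png

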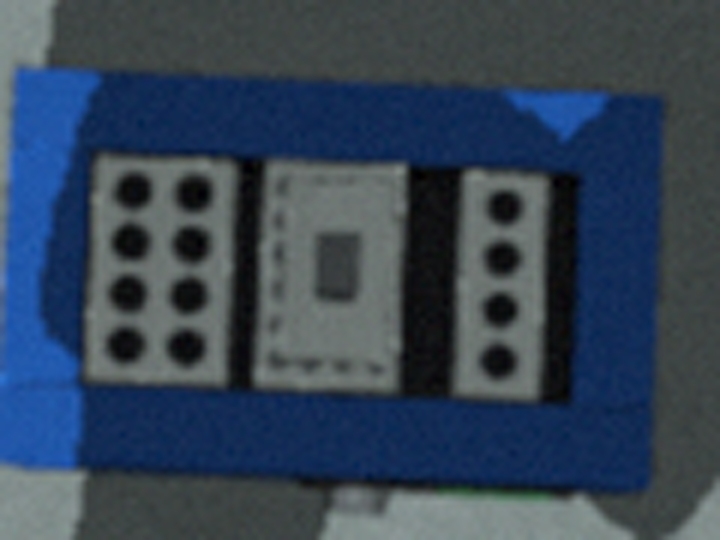

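View pics/s5.png

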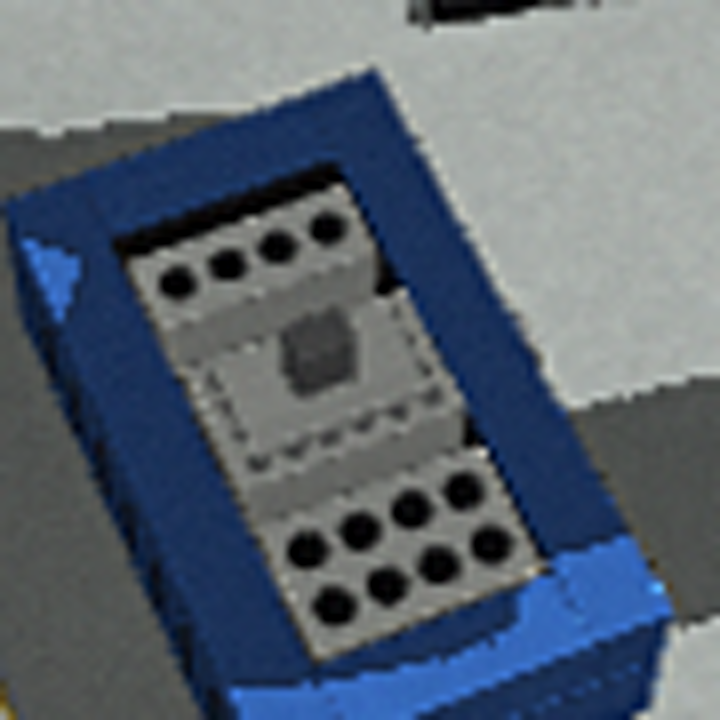

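View pics/s5b.png

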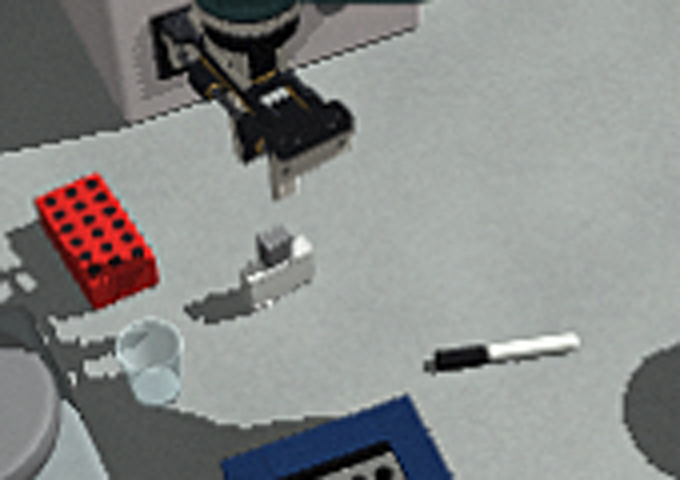

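```bash
python3 - <<'E'
from fit import *
T=manip.grab_frame("top");S=manip.grab_frame("scene")
for p,o,s,n in((T,(270,150,390,240),6,"t"),(S,(285,150,375,240),8,"s")):
    im=cv2.resize(p["image"][o[1]:o[3],o[0]:o[2],::-1],None,fx=s,fy=s,interpolation=cv2.INTER_CUBIC)
    hx,hy,a=583.3,9.6,-.042
    for b,col in((box(hx,hy,a,96,60,98,98),(0,255,0)),(box(hx,hy,a,96,36,90,90,0,-73),(0,255,0)),(box(hx,hy,a,76,46,106,106,5,-6),(0,0,255)),(box(hx,hy,a,26,18,136,136,5,-6),(0,255,255)),(box(hx,hy,a,96,60,90,90,0,73),(0,255,0))):
        q=((proj(p,b)-o[:2]+.5)*s).astype(int)
        for i,j in((0,1),(1,2),(2,3),(3,0)): cv2.line(im,tuple(map(int,q[i])),tuple(map(int,q[j])),col,1)
    cv2.imwrite(f"pics/o5_{n}.png",im)
E
```

```text
(no output)
```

View pics/o5_t.png

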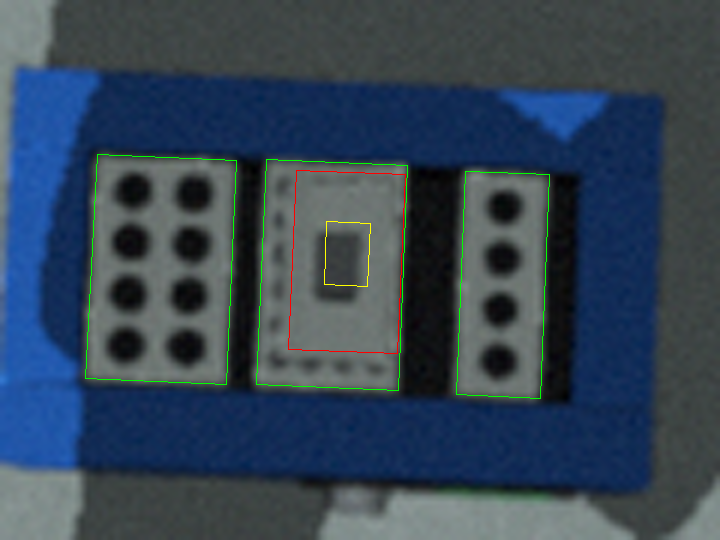

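View pics/o5_s.png

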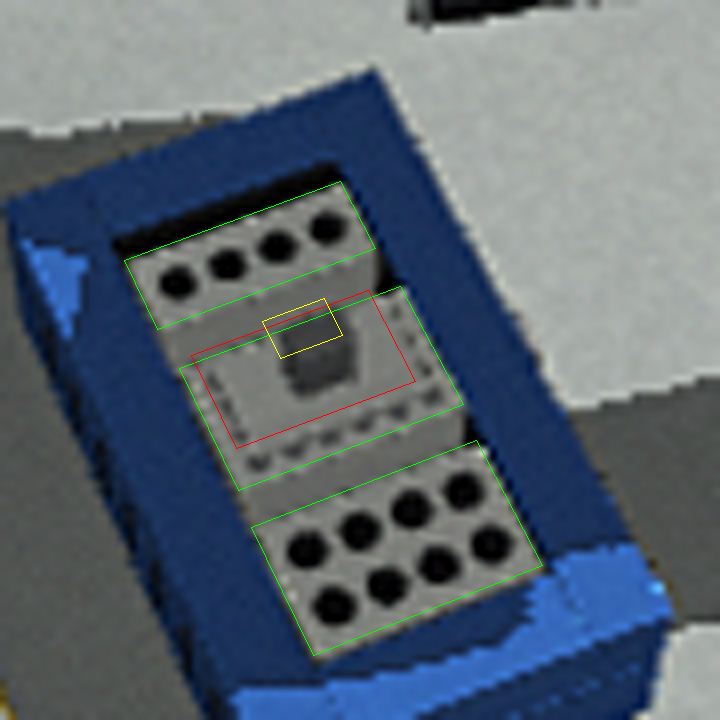

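```bash
python3 - <<'E'
from fit import *
T=manip.grab_frame("top");S=manip.grab_frame("scene")
for p,o,s,n in((T,(305,165,355,225),10,"t"),(S,(300,180,350,220),12,"s")):
    im=cv2.resize(p["image"][o[1]:o[3],o[0]:o[2],::-1],None,fx=s,fy=s,interpolation=cv2.INTER_CUBIC)
    hx,hy,a=583.3,9.6,-.042
    for b,col in((box(hx,hy,a,96,60,98,98),(0,255,0)),(box(hx,hy,a,76,46,106,106,1,-2.5),(0,0,255)),(box(hx,hy,a,26,18,136,136,1,-2.5),(0,255,255))):
        q=((proj(p,b)-o[:2]+.5)*s).astype(int)
        for i,j in((0,1),(1,2),(2,3),(3,0)): cv2.line(im,tuple(map(int,q[i])),tuple(map(int,q[j])),col,1)
    cv2.imwrite(f"pics/o6_{n}.png",im)
E
```

```text
(no output)
```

View pics/o6_t.png

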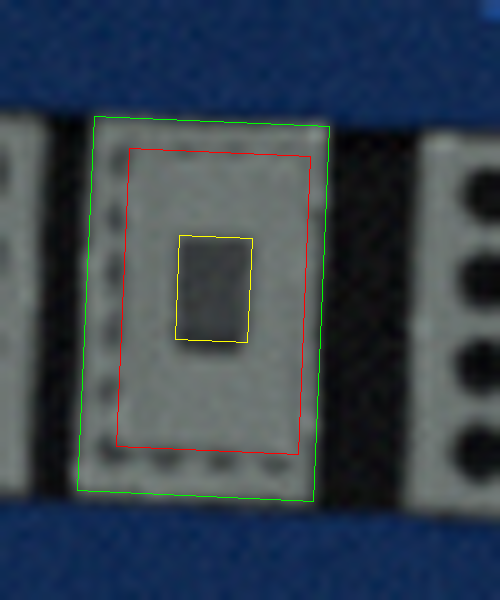

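View pics/o6_s.png

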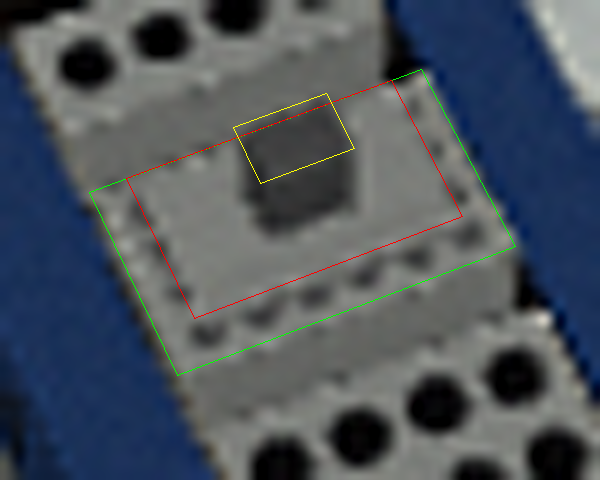

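>>> {"name": "jog_arm", "arguments": {"series": [[[0.1,0.1,3.0,0,0.5],[0,0,3.0,0,0.5],[0,0,2.5,0,0.5],[0,0,1.0,0,0.5],[0,0,0,0,0.5]]]}}

```text
time_s: 9.57
ee_pos: [519.1, -344.7, 52.4]
ee_rot: [[-0.989, -0.15, -0.003], [-0.15, 0.989, 0.002], [0.003, 0.003, -1.0]]
contact_force: [0.2, -0.3, -0.1]
finger_gap: 46.7
```

>>> {"name": "jog_arm", "arguments": {"series": [[[0,0,0,0,0.0],[0,0,0,0,0.0],[0,0,0,0,0.0],[0,0,0,0,0.0],[0,0,0,0,0.0]]], "grip_force": 6}}

```text
time_s: 9.98
ee_pos: [520.3, -345.8, 55.8]
ee_rot: [[-0.989, -0.15, 0.001], [-0.15, 0.989, -0.001], [-0.001, -0.001, -1.0]]
contact_force: [-0.2, 2.4, 6.0]
finger_gap: 20.7
```

>>> {"name": "jog_arm", "arguments": {"series": [[[0,0,0,0,0.0],[0,0,0,0,0.0],[0,0,0,0,0.0]]]}}

```text
time_s: 10.23
ee_pos: [520.4, -345.8, 55.8]
ee_rot: [[-0.989, -0.15, 0.001], [-0.15, 0.989, -0.001], [-0.001, -0.001, -1.0]]
contact_force: [-0.6, 1.1, 6.3]
finger_gap: 20.5
```

>>> {"name": "jog_arm", "arguments": {"series": [[[0,0,-0.2,0,0.4],[0,0,0,0,0.4],[0,0,0,0,0.5],[0,0,-0.5,0,0.6],[0,0,-1.5,0,0.6]]]}}

```text
time_s: 10.65
ee_pos: [519.1, -345.1, 75.2]
ee_rot: [[-0.989, -0.15, -0.003], [-0.15, 0.989, 0.002], [0.002, 0.002, -1.0]]
contact_force: [-0.3, 0.3, -0.3]
finger_gap: 49.4
```

>>> {"name": "jog_arm", "arguments": {"series": [[[0,0,-2.0,0,0.6],[0,0,-1.0,0.05,0.6],[0,0,0,0.12,0.6],[0,0,0,0.12,0.6],[0,0,0,0.12,0.6]]]}}

```text
time_s: 11.07
ee_pos: [520.2, -345.9, 108.4]
ee_rot: [[-0.965, 0.263, 0.001], [0.263, 0.965, -0.001], [-0.001, -0.001, -1.0]]
contact_force: [-0.2, 0.4, 0.2]
finger_gap: 55.8
```

>>> {"name": "jog_arm", "arguments": {"series": [[[0,0,0,0.12,0.6],[0,0,0,0.12,0.6],[0,0,0,0.12,0.6],[0,0,0,0.12,0.6],[0,0,0,0.12,0.6]]]}}

```text
time_s: 11.48
ee_pos: [520.1, -345.8, 108.1]
ee_rot: [[-0.648, 0.762, 0.001], [0.762, 0.648, -0.001], [-0.001, 0.0, -1.0]]
contact_force: [-0.4, -0.5, -0.2]
finger_gap: 55.6
```

>>> {"name": "jog_arm", "arguments": {"series": [[[0,0,0,0.12,0.6],[0,0,0,0.12,0.6],[0,0,0,0.12,0.6],[0,0,0,0.12,0.6],[0,0,0,0.08,0.6]]]}}

```text
time_s: 11.9
ee_pos: [520.1, -345.8, 108.1]
ee_rot: [[-0.144, 0.99, 0.001], [0.99, 0.144, -0.001], [-0.001, 0.001, -1.0]]
contact_force: [0.5, 0.3, 0.1]
finger_gap: 55.8
```

```bash
python3 - <<'E'
from fit import *
T=manip.grab_frame("top");S=manip.grab_frame("scene")
for p,o,s,n in((T,(420,190,510,260),7,"t"),(S,(265,90,335,150),9,"s")):
    im=cv2.resize(p["image"][o[1]:o[3],o[0]:o[2],::-1],None,fx=s,fy=s,interpolation=cv2.INTER_CUBIC)
    for b,col in((box(520,-346,.15,70,20,0,46),(0,255,0)),(box(520,-346,.15,28,20,46,78),(0,0,255))):
        q=((proj(p,b)-o[:2]+.5)*s).astype(int)
        for i,j in((4,5),(5,6),(6,7),(7,4)): cv2.line(im,tuple(map(int,q[i])),tuple(map(int,q[j])),col,1)
    cv2.imwrite(f"pics/o7_{n}.png",im)
E
python3 plan.py 520 -346 60 0.15 3
```

```text
t 12.0 pos [ 520.1 -345.8  108. ] tilt -1.0 gap 55.6 F [-0.4 -0.7 -0.1] T [-0.07  0.02 -0.  ] q [-0.63  0.06  1.68 -0.    1.4  -0.78]
yang now 0.1494 turn world 0.0006 N 3
[-0.004, -0.007, 1.599, np.float64(-0.0002)]
[-0.004, -0.007, 1.599, np.float64(-0.0002)]
[-0.004, -0.007, 1.599, np.float64(-0.0002)]
```

View pics/o7_s.png

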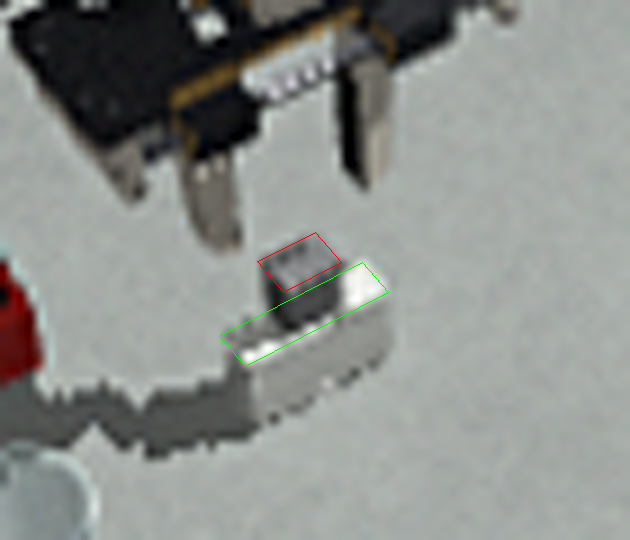

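>>> {"name": "jog_arm", "arguments": {"series": [[[0,0,1.5,0,0.6],[0,0,1.5,0,0.6],[0,0,1.0,0,0.6],[0,0,0.5,0,0.5],[0,0,0,0,0.0]]], "grip_force": 30}}

```text
time_s: 12.42
ee_pos: [519.2, -345.1, 59.4]
ee_rot: [[-0.151, 0.988, -0.002], [0.988, 0.151, 0.002], [0.002, -0.002, -1.0]]
contact_force: [-1.0, -0.3, 0.1]
finger_gap: 47.0
```

>>> {"name": "jog_arm", "arguments": {"series": [[[0,0,0,0,0.0],[0,0,0,0,0.0],[0,0,0,0,0.0],[0,0,0,0,0.0],[0,0,0,0,0.0]]]}}

```text
time_s: 12.83
ee_pos: [520.1, -345.9, 62.2]
ee_rot: [[-0.15, 0.989, 0.001], [0.989, 0.15, -0.001], [-0.001, 0.001, -1.0]]
contact_force: [-1.8, -0.9, 4.2]
finger_gap: 28.0
```

```bash
python3 plan.py 520 -346 63 0.15 1
```

```text
t 12.83 pos [ 520.1 -345.9   62.2] tilt -1.0 gap 28.0 F [-1.8 -0.9  4.2] T [-0.1   0.23 -0.03] q [-0.63  0.09  1.73 -0.    1.32 -0.78]
yang now 0.1511 turn world -0.0011 N 1
[-0.011, -0.014, -0.076, np.float64(0.0011)]
```

>>> {"name": "jog_arm", "arguments": {"series": [[[0,0,-1.0,0,0.0],[0,0,-2.0,0,0.0],[0,0,-3.0,0,0.0],[0,0,-3.0,0,0.0],[0,0,-3.0,0,0.0]]]}}

```text
time_s: 13.25
ee_pos: [519.7, -345.4, 183.5]
ee_rot: [[-0.15, 0.989, -0.0], [0.989, 0.15, 0.0], [0.0, -0.0, -1.0]]
contact_force: [0.0, 0.2, -2.1]
finger_gap: 27.8
```

```bash
python3 plan.py 581.5 -32.9 182 -0.042 14; python3 - <<'E'
from h import *
S=manip.grab_frame("scene");save(S,"pics/s8.png",(245,60,345,160),6)
E
```

```text
t 13.25 pos [ 519.7 -345.4  183.5] tilt -1.0 gap 27.8 F [ 0.   0.2 -2.1] T [-0.1   0.06 -0.02] q [-0.63  0.02  1.6   0.    1.52 -0.78]
yang now 0.151 turn world -0.193 N 14
[2.14, 0.772, 0.011, np.float64(0.0138)]
[2.151, 0.743, 0.011, np.float64(0.0138)]
[2.161, 0.713, 0.011, np.float64(0.0138)]
[2.17, 0.683, 0.011, np.float64(0.0138)]
[2.18, 0.653, 0.011, np.float64(0.0138)]
[2.189, 0.623, 0.011, np.float64(0.0138)]
[2.197, 0.593, 0.011, np.float64(0.0138)]
[2.205, 0.563, 0.011, np.float64(0.0138)]
[2.212, 0.532, 0.011, np.float64(0.0138)]
[2.22, 0.502, 0.011, np.float64(0.0138)]
[2.226, 0.471, 0.011, np.float64(0.0138)]
[2.233, 0.44, 0.011, np.float64(0.0138)]
[2.238, 0.409, 0.011, np.float64(0.0138)]
[2.244, 0.378, 0.011, np.float64(0.0138)]
```

View pics/s8.png

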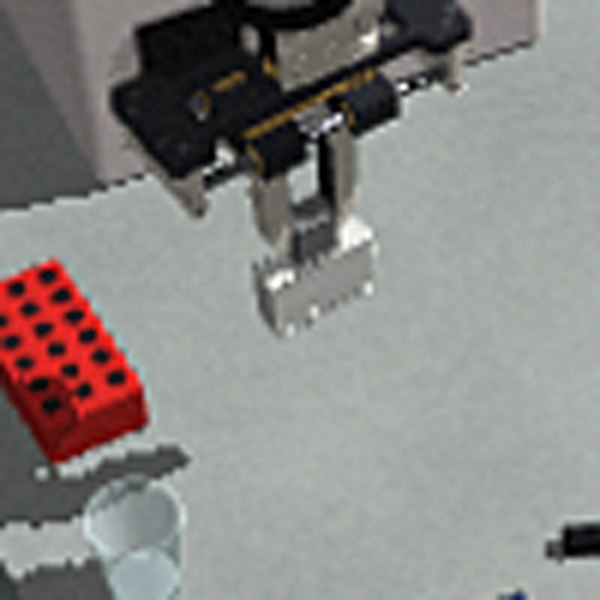

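>>> {"name": "jog_arm", "arguments": {"series": [[[2.1,0.8,0,0.014,0.0],[2.1,0.7,0,0.014,0.0],[2.2,0.7,0,0.014,0.0],[2.2,0.7,0,0.014,0.0],[2.2,0.7,0,0.014,0.0]]]}}

```text
time_s: 13.72
ee_pos: [542.4, -233.0, 182.1]
ee_rot: [[-0.08, 0.997, 0.0], [0.997, 0.08, 0.0], [-0.0, 0.0, -1.0]]
contact_force: [0.1, -0.4, -2.7]
finger_gap: 27.5
```

>>> {"name": "jog_arm", "arguments": {"series": [[[2.2,0.6,0,0.014,0.0],[2.2,0.6,0,0.014,0.0],[2.2,0.6,0,0.014,0.0],[2.2,0.5,0,0.014,0.0],[2.2,0.5,0,0.014,0.0]]]}}

```text
time_s: 14.13
ee_pos: [564.6, -121.5, 182.1]
ee_rot: [[-0.01, 1.0, 0.0], [1.0, 0.01, 0.0], [0.0, 0.0, -1.0]]
contact_force: [0.9, -0.6, -2.5]
finger_gap: 27.6
```

>>> {"name": "jog_arm", "arguments": {"series": [[[2.2,0.5,0,0.014,0.0],[2.2,0.4,0,0.014,0.0],[2.2,0.4,0,0.014,0.0],[2.0,0.4,0,0.014,0.0],[0,0,0,0,0.0]]]}}

```text
time_s: 14.55
ee_pos: [582.8, -34.0, 182.0]
ee_rot: [[0.044, 0.999, 0.0], [0.999, -0.044, 0.001], [0.001, 0.0, -1.0]]
contact_force: [-0.5, 0.0, -2.9]
finger_gap: 28.2
```

```bash
python3 plan.py 581.5 -32.9 165 -0.042 1
```

```text
t 14.55 pos [582.8 -34.  182. ] tilt -1.0 gap 28.2 F [-0.5  0.  -2.9] T [-0.05  0.1  -0.03] q [-0.1  -0.07  1.69  0.    1.52 -0.06]
yang now -0.0436 turn world 0.0016 N 1
[0.101, -0.13, 1.703, np.float64(-0.0016)]
```

>>> {"name": "jog_arm", "arguments": {"series": [[[0.1,-0.1,0.6,0,0.0],[0,0,0.6,0,0.0],[0,0,0.6,0,0.0],[0,0,0,0,0.0]]]}}

```text
time_s: 14.88
ee_pos: [580.7, -36.6, 161.8]
ee_rot: [[0.046, 0.999, -0.002], [0.999, -0.046, 0.0], [-0.0, -0.002, -1.0]]
contact_force: [-0.2, -0.2, -2.9]
finger_gap: 27.7
```

```bash
cat > ov.py <<'E'
import sys
from fit import *
# overlay filler with TCP-based pose
fx,fy,fa,foot=map(float,sys.argv[1:5]); tag=sys.argv[5]
T=manip.grab_frame("top");S=manip.grab_frame("scene")
hx,hy,a=583.3,9.6,-.042
for p,o,s,n in((T,(290,160,370,220),9,"t"),(S,(285,150,365,220),9,"s")):
    im=cv2.resize(p["image"][o[1]:o[3],o[0]:o[2],::-1],None,fx=s,fy=s,interpolation=cv2.INTER_CUBIC)
    cv2.imwrite(f"pics/raw{tag}_{n}.png",im); im=im.copy()
    for b,col,k in((box(hx,hy,a,96,60,98,98),(0,255,0),4),(box(hx,hy,a,96,36,90,90,0,-73),(0,255,0),4),(box(fx,fy,fa,70,20,foot,foot+46),(0,0,255),8),(box(fx,fy,fa,28,20,foot+46,foot+78),(0,255,255),8)):
        q=((proj(p,b)-o[:2]+.5)*s).astype(int)
        E=[(0,1),(1,2),(2,3),(3,0)]
        if k==8:E+=[(i+4,j+4) for i,j in E[:4]]+[(i,i+4) for i in range(4)]
        for i,j in E: cv2.line(im,tuple(map(int,q[i])),tuple(map(int,q[j])),col,1)
    cv2.imwrite(f"pics/ov{tag}_{n}.png",im)
o=manip.get_obs();print(o["time_s"],o["ee_pos"].round(1),o["contact_force"].round(1),o["torque"].round(2),o["finger_gap"].round(1))
E
python3 ov.py 581.5 -32.9 -.042 102 9
```

```text
Traceback (most recent call last):
  File "ov.py", line 16, in <module>
    o=manip.get_obs();print(o["time_s"],o["ee_pos"].round(1),o["contact_force"].round(1),o["torque"].round(2),o["finger_gap"].round(1))
                                                                                                              ^^^^^^^^^^^^^^^^^^^^^
AttributeError: 'float' object has no attribute 'round'
```

View pics/ov9_s.png

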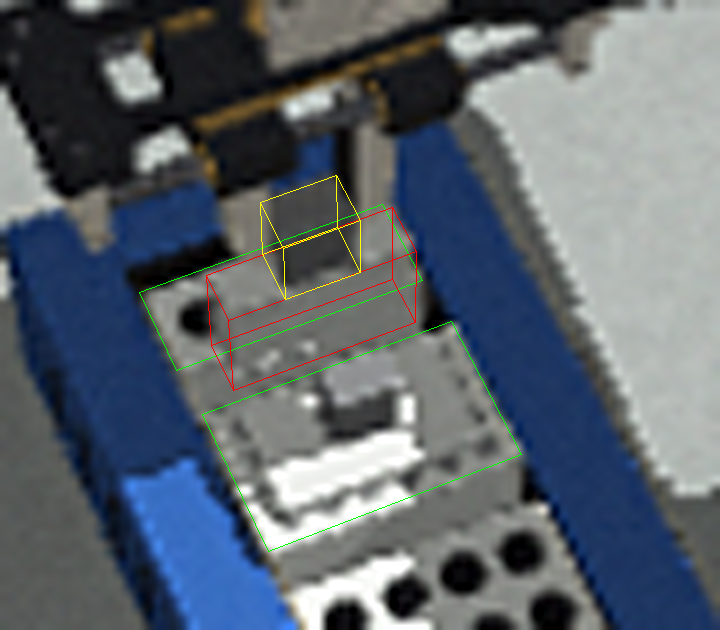

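View pics/raw9_s.png

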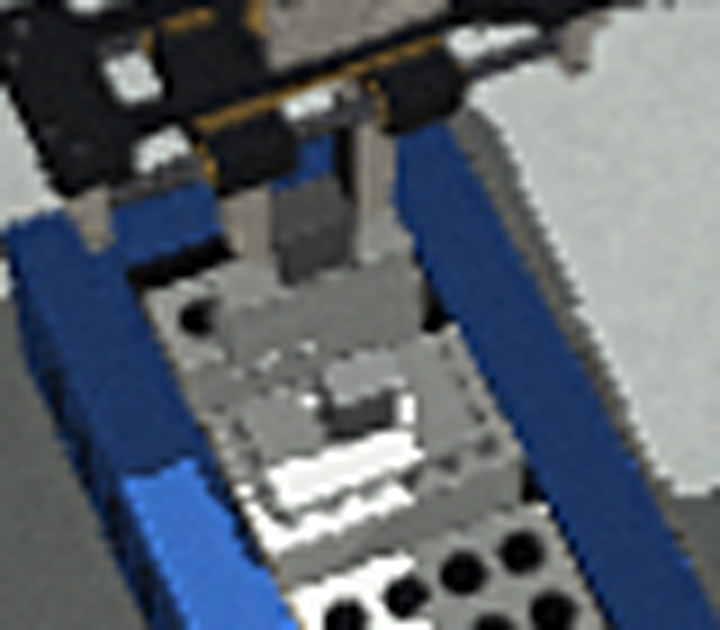

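View pics/ov9_t.png

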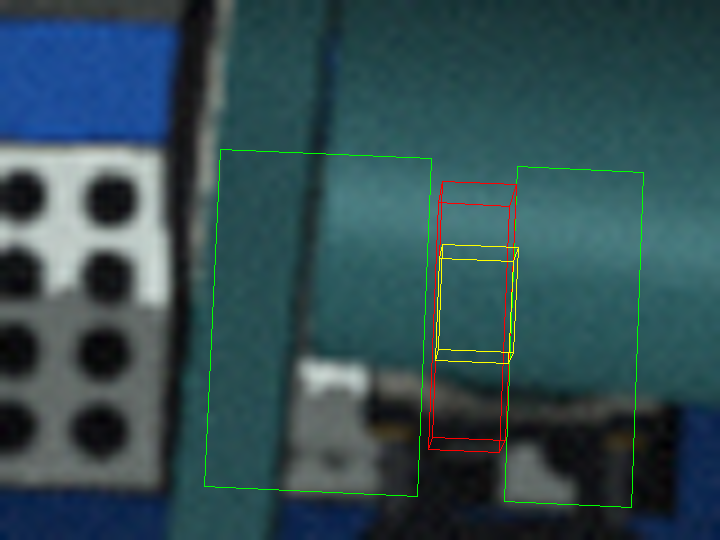

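```bash
sed -i 's/o\["finger_gap"\].round(1)/round(o["finger_gap"],1)/' ov.py; python3 plan.py 581.5 -32.9 112 -0.042 5
```

```text
t 14.98 pos [581.1 -36.4 163.2] tilt -1.0 gap 27.3 F [-0.   0.  -2.8] T [-0.06  0.04 -0.04] q [-0.11 -0.06  1.72 -0.    1.49 -0.06]
yang now -0.0457 turn world 0.0037 N 5
[0.071, 0.005, 1.024, np.float64(-0.0007)]
[0.071, 0.005, 1.024, np.float64(-0.0007)]
[0.071, 0.005, 1.024, np.float64(-0.0007)]
[0.071, 0.005, 1.024, np.float64(-0.0007)]
[0.071, 0.005, 1.024, np.float64(-0.0007)]
```

>>> {"name": "jog_arm", "arguments": {"series": [[[0.35,0,0,-0.004,0.0],[0,0,0,0,0.0],[0,0,0,0,0.0]]]}}

```text
time_s: 15.23
ee_pos: [581.7, -32.3, 164.0]
ee_rot: [[0.041, 0.999, 0.0], [0.999, -0.041, -0.0], [-0.0, 0.0, -1.0]]
contact_force: [-0.1, -0.3, -2.0]
finger_gap: 27.9
```

```bash
python3 ov.py 581.5 -32.9 -.042 101.5 10; python3 plan.py 581.5 -32.9 112 -0.042 5
```

```text
15.3333 [581.7 -32.3 163.8] [-1.   0.4 -2.3] [-0.08  0.03  0.01] 27.8
t 15.33 pos [581.7 -32.3 163.8] tilt -1.0 gap 27.8 F [-1.   0.4 -2.3] T [-0.08  0.03  0.01] q [-0.1  -0.07  1.72 -0.    1.49 -0.06]
yang now -0.0409 turn world -0.0011 N 5
[-0.011, -0.003, 1.036, np.float64(0.0002)]
[-0.011, -0.003, 1.036, np.float64(0.0002)]
[-0.011, -0.003, 1.036, np.float64(0.0002)]
[-0.011, -0.003, 1.036, np.float64(0.0002)]
[-0.011, -0.003, 1.036, np.float64(0.0002)]
```

View pics/ov10_s.png

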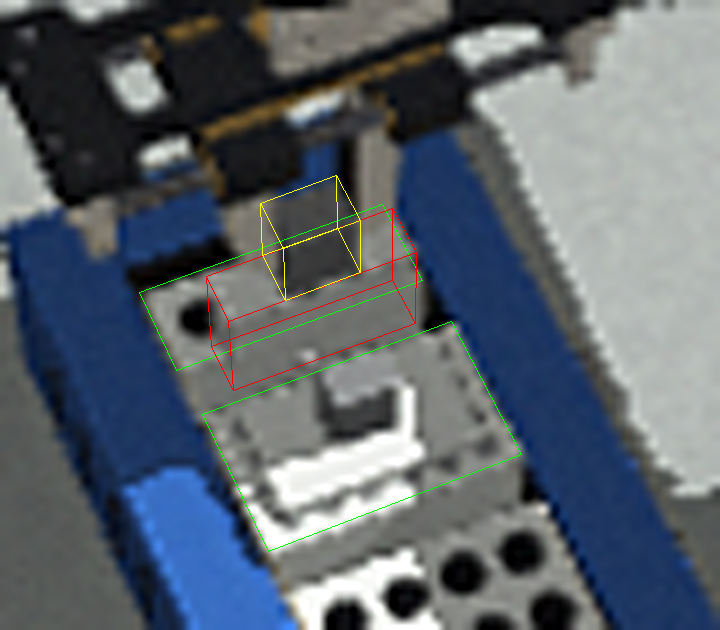

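View pics/raw10_s.png

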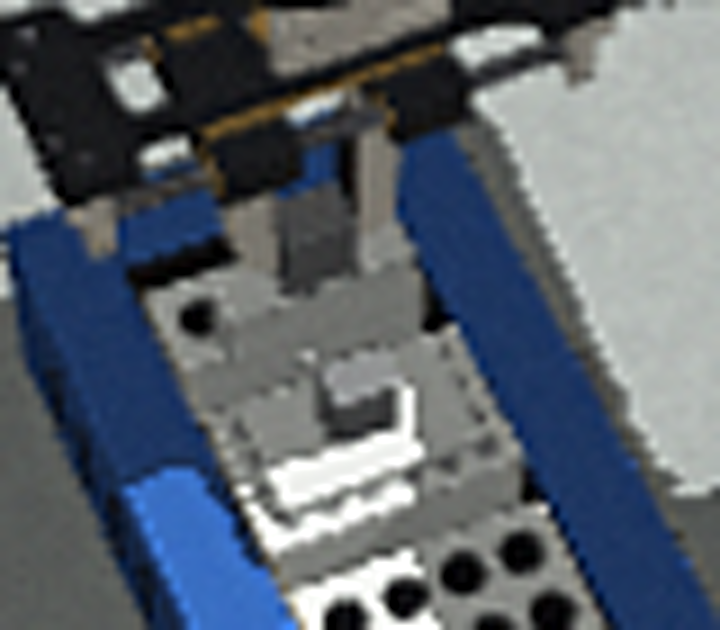

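>>> {"name": "jog_arm", "arguments": {"series": [[[-0.05,0,0.4,0,0.0],[0,0,0.4,0,0.0],[0,0,0.4,0,0.0],[0,0,0.4,0,0.0],[0,0,0,0,0.0]]]}}

```text
time_s: 15.75
ee_pos: [581.2, -32.8, 146.4]
ee_rot: [[0.041, 0.999, -0.001], [0.999, -0.041, 0.0], [0.0, -0.001, -1.0]]
contact_force: [-0.2, -1.0, -2.6]
finger_gap: 27.7
```

>>> {"name": "jog_arm", "arguments": {"series": [[[0,0,0.3,0,0.0],[0,0,0.3,0,0.0],[0,0,0.3,0,0.0],[0,0,0,0,0.0]]]}}

```text
time_s: 16.08
ee_pos: [581.3, -32.8, 137.9]
ee_rot: [[0.041, 0.999, -0.001], [0.999, -0.041, 0.0], [0.0, -0.001, -1.0]]
contact_force: [-0.2, -0.7, -1.3]
finger_gap: 27.7
```

Foot at about 75 mm and no contact, so it is inside the gap. I'll keep lowering.

>>> {"name": "jog_arm", "arguments": {"series": [[[0,0,0.4,0,0.0],[0,0,0.4,0,0.0],[0,0,0.4,0,0.0],[0,0,0.4,0,0.0],[0,0,0,0,0.0]]]}}

```text
time_s: 16.5
ee_pos: [581.2, -32.8, 121.5]
ee_rot: [[0.041, 0.999, -0.001], [0.999, -0.041, 0.0], [0.0, -0.001, -1.0]]
contact_force: [-0.0, -0.5, -2.9]
finger_gap: 27.8
```

>>> {"name": "jog_arm", "arguments": {"series": [[[0,0,0.3,0,0.0],[0,0,0.2,0,0.0],[0,0,0.1,0,0.0],[0,0,0,0,0.0]]]}}

```text
time_s: 16.83
ee_pos: [581.5, -32.8, 116.4]
ee_rot: [[0.041, 0.999, -0.0], [0.999, -0.041, 0.0], [0.0, -0.0, -1.0]]
contact_force: [0.5, -0.7, -2.4]
finger_gap: 28.0
```

>>> {"name": "jog_arm", "arguments": {"series": [[[0,0,0.2,0,0.0],[0,0,0.1,0,0.0],[0,0,0,0,0.0]]]}}

```text
time_s: 17.08
ee_pos: [581.5, -32.8, 113.4]
ee_rot: [[0.041, 0.999, -0.0], [0.999, -0.041, 0.0], [0.0, -0.0, -1.0]]
contact_force: [-0.6, -0.3, -3.5]
finger_gap: 27.6
```

>>> {"name": "jog_arm", "arguments": {"series": [[[0,0,0.1,0,0.0],[0,0,0.1,0,0.0],[0,0,0,0,0.0]]]}}

```text
time_s: 17.33
ee_pos: [581.7, -32.9, 112.3]
ee_rot: [[0.041, 0.999, 0.0], [0.999, -0.041, -0.0], [-0.0, 0.0, -1.0]]
contact_force: [-2.5, -0.3, 3.2]
finger_gap: 27.3
```

>>> {"name": "jog_arm", "arguments": {"series": [[[0,0,0,0,0.4],[0,0,0,0,0.4],[0,0,0,0,0.45],[0,0,-0.5,0,0.45],[0,0,-1.5,0,0.45]]]}}

```text
time_s: 17.75
ee_pos: [580.7, -32.8, 130.1]
ee_rot: [[0.041, 0.999, -0.003], [0.999, -0.041, 0.0], [0.0, -0.003, -1.0]]
contact_force: [-0.3, 0.2, 0.3]
finger_gap: 41.9
```

>>> {"name": "jog_arm", "arguments": {"series": [[[0,0,-2.0,0,0.45],[0,0,-2.5,0,0.45],[0,0,-2.0,0,0.3],[-3.0,0,0,0.1,0.0],[-3.0,0,0,0.12,0.0]]]}}

```text
time_s: 18.17
ee_pos: [576.9, -92.5, 198.7]
ee_rot: [[0.259, 0.966, 0.003], [0.966, -0.259, -0.001], [0.0, 0.003, -1.0]]
contact_force: [0.2, -0.5, -0.2]
finger_gap: 26.6
```

>>> {"name": "jog_arm", "arguments": {"series": [[[-3.5,0,0,0.12,0.0],[-3.5,0,0,0.12,0.0],[-3.0,0,0,0.12,0.0],[-3.0,0,0,0.12,0.0],[0,0,0,0.12,0.0]]]}}

```text
time_s: 18.58
ee_pos: [520.1, -212.9, 197.1]
ee_rot: [[0.764, 0.645, -0.0], [0.645, -0.764, -0.001], [-0.001, 0.001, -1.0]]
contact_force: [1.1, 0.6, -0.2]
finger_gap: 0.5
```

```bash
python3 ov.py 581.5 -32.9 -.042 50 11; python3 plan.py 584.2 7.1 150 1.5288 15
```

```text
18.6833 [ 521.8 -210.4  197.2] [-0.3  0.5 -0. ] [-0.08  0.16 -0.06] 0.5
t 18.68 pos [ 521.8 -210.4  197.2] tilt -1.0 gap 0.5 F [-0.3  0.5 -0. ] T [-0.08  0.16 -0.06] q [-0.43 -0.12  1.72  0.    1.55  0.44]
yang now -0.8657 turn world -0.7471 N 15
[1.257, -0.835, 0.314, np.float64(0.0498)]
[1.214, -0.897, 0.314, np.float64(0.0498)]
[1.167, -0.956, 0.314, np.float64(0.0498)]
[1.118, -1.013, 0.314, np.float64(0.0498)]
[1.067, -1.067, 0.314, np.float64(0.0498)]
[1.012, -1.119, 0.314, np.float64(0.0498)]
[0.955, -1.168, 0.314, np.float64(0.0498)]
[0.896, -1.214, 0.314, np.float64(0.0498)]
[0.834, -1.257, 0.314, np.float64(0.0498)]
[0.771, -1.297, 0.314, np.float64(0.0498)]
[0.705, -1.334, 0.314, np.float64(0.0498)]
[0.638, -1.367, 0.314, np.float64(0.0498)]
[0.569, -1.397, 0.314, np.float64(0.0498)]
[0.499, -1.424, 0.314, np.float64(0.0498)]
[0.427, -1.447, 0.314, np.float64(0.0498)]
```

View pics/ov11_s.png

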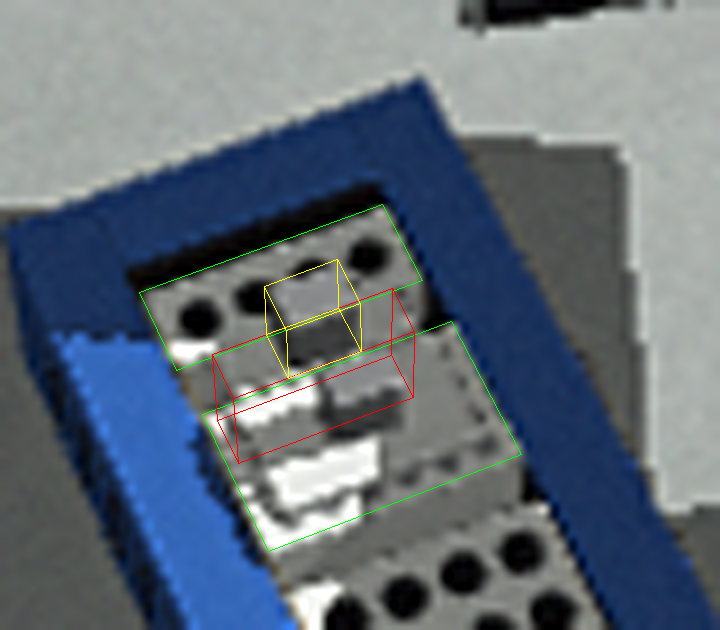

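View pics/ov11_t.png

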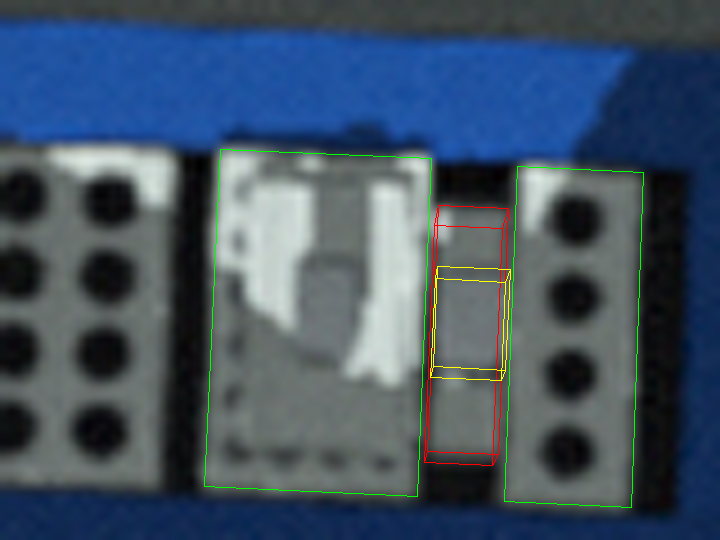

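```bash
python3 plan.py 584.2 7.1 165 -0.042 13
```

```text
t 18.68 pos [ 521.8 -210.4  197.2] tilt -1.0 gap 0.5 F [-0.3  0.5 -0. ] T [-0.08  0.16 -0.06] q [-0.43 -0.12  1.72  0.    1.55  0.44]
yang now -0.8657 turn world 0.8237 N 13
[1.45, -0.963, 0.247, np.float64(-0.0634)]
[1.508, -0.87, 0.247, np.float64(-0.0634)]
[1.56, -0.772, 0.247, np.float64(-0.0634)]
[1.606, -0.672, 0.248, np.float64(-0.0634)]
[1.645, -0.569, 0.248, np.float64(-0.0634)]
[1.678, -0.464, 0.248, np.float64(-0.0634)]
[1.704, -0.357, 0.248, np.float64(-0.0634)]
[1.723, -0.248, 0.248, np.float64(-0.0634)]
[1.735, -0.138, 0.248, np.float64(-0.0634)]
[1.741, -0.028, 0.248, np.float64(-0.0634)]
[1.739, 0.082, 0.248, np.float64(-0.0634)]
[1.73, 0.192, 0.248, np.float64(-0.0634)]
[1.715, 0.301, 0.248, np.float64(-0.0634)]
```

>>> {"name": "jog_arm", "arguments": {"series": [[[1.4,-1.0,0,-0.063,0.0],[1.5,-0.9,0,-0.063,0.0],[1.6,-0.8,0,-0.063,0.0],[1.6,-0.7,0,-0.063,0.0],[1.6,-0.6,0,-0.063,0.0]]]}}

```text
time_s: 19.1
ee_pos: [544.8, -123.6, 196.9]
ee_rot: [[0.511, 0.859, 0.0], [0.859, -0.511, 0.0], [0.0, 0.0, -1.0]]
contact_force: [0.9, -0.4, -0.6]
finger_gap: 0.4
```

>>> {"name": "jog_arm", "arguments": {"series": [[[1.7,-0.5,0,-0.063,0.0],[1.7,-0.4,0,-0.063,0.0],[1.7,-0.2,0,-0.063,0.0],[1.7,-0.1,0,-0.063,0.0],[1.7,0,0,-0.063,0.0]]]}}

```text
time_s: 19.52
ee_pos: [568.7, -40.5, 196.9]
ee_rot: [[0.22, 0.976, 0.0], [0.976, -0.22, 0.0], [0.0, 0.0, -1.0]]
contact_force: [-0.0, -0.8, 0.1]
finger_gap: 0.5
```

>>> {"name": "jog_arm", "arguments": {"series": [[[1.7,0.1,0,-0.063,0.0],[1.7,0.2,0,-0.063,0.0],[1.7,0.3,0,-0.063,0.0],[0,0,0.5,0,0.0],[0,0,0.5,0,0.0]]]}}

```text
time_s: 19.93
ee_pos: [582.9, 8.2, 186.6]
ee_rot: [[0.037, 0.999, 0.0], [0.999, -0.037, -0.0], [0.0, 0.0, -1.0]]
contact_force: [-0.4, 0.6, -0.5]
finger_gap: 0.4
```

>>> {"name": "jog_arm", "arguments": {"series": [[[0,0,0,0,0.0],[0,0,0,0,0.0],[0,0,0,0,0.0]]]}}

```text
time_s: 20.18
ee_pos: [582.6, 6.5, 186.7]
ee_rot: [[0.042, 0.999, -0.0], [0.999, -0.042, -0.0], [-0.0, -0.0, -1.0]]
contact_force: [-0.2, -0.2, -0.4]
finger_gap: 0.4
```

```bash
python3 plan.py 584.2 7.1 150 -0.042 3
```

```text
t 20.18 pos [582.6   6.5 186.7] tilt -1.0 gap 0.4 F [-0.2 -0.2 -0.4] T [-0.1   0.06  0.02] q [-0.03 -0.07  1.69 -0.    1.53  0.01]
yang now -0.0425 turn world 0.0005 N 3
[0.023, 0.054, 1.223, np.float64(-0.0002)]
[0.023, 0.054, 1.223, np.float64(-0.0002)]
[0.023, 0.054, 1.223, np.float64(-0.0002)]
```

>>> {"name": "jog_arm", "arguments": {"series": [[[0.05,0.15,1.2,0,0.0],[0,0,1.2,0,0.0],[0,0,0.8,0,0.0],[0,0,0,0,0.0],[0,0,0,0,0.0]]]}}

```text
time_s: 20.6
ee_pos: [583.9, 7.4, 153.7]
ee_rot: [[0.042, 0.999, -0.001], [0.999, -0.042, 0.0], [0.0, -0.001, -1.0]]
contact_force: [0.6, 0.2, -0.8]
finger_gap: 0.7
```

```bash
python3 ov.py 581.5 -32.9 -.042 50 12; python3 plan.py 584.2 7.1 140 -0.042 3
```

```text
20.7 [584.3   7.4 154.9] [-1.1  0.8  0.3] [-0.05  0.07  0.02] 0.7
t 20.7 pos [584.3   7.4 154.9] tilt -1.0 gap 0.7 F [-1.1  0.8  0.3] T [-0.05  0.07  0.02] q [-0.03 -0.06  1.72 -0.    1.48  0.01]
yang now -0.042 turn world 0.0 N 3
[-0.011, -0.003, 0.497, np.float64(-0.0)]
[-0.011, -0.003, 0.497, np.float64(-0.0)]
[-0.011, -0.003, 0.497, np.float64(-0.0)]
```

View pics/raw12_s.png

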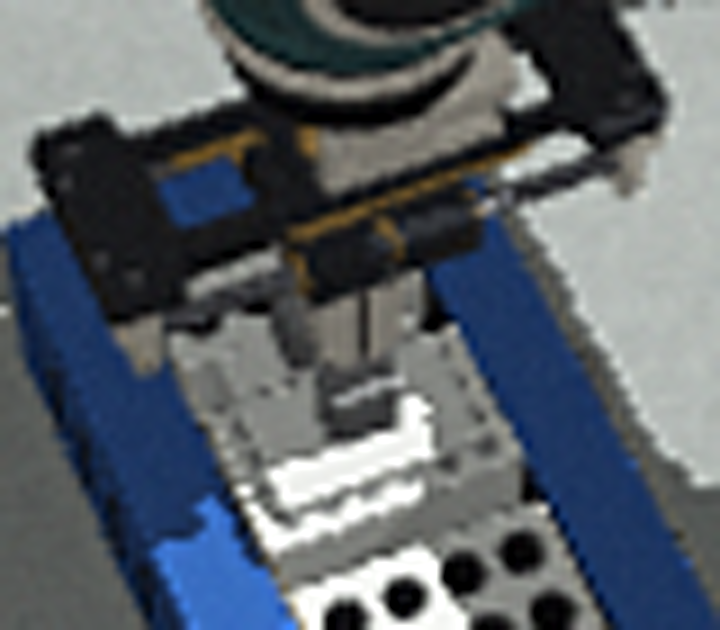

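The closed fingertips (363,360) are directly above the handle (360,395). I'll step down and watch the force.

>>> {"name": "jog_arm", "arguments": {"series": [[[0,0,0.4,0,0.0],[0,0,0.4,0,0.0],[0,0,0.4,0,0.0],[0,0,0,0,0.0],[0,0,0,0,0.0]]]}}

```text
time_s: 21.12
ee_pos: [584.1, 7.5, 142.3]
ee_rot: [[0.042, 0.999, -0.0], [0.999, -0.042, 0.0], [0.0, -0.0, -1.0]]
contact_force: [0.3, 0.7, -0.4]
finger_gap: 0.4
```

>>> {"name": "jog_arm", "arguments": {"series": [[[0,0,0.2,0,0.0],[0,0,0.2,0,0.0],[0,0,0.2,0,0.0],[0,0,0,0,0.0]]]}}

```text
time_s: 21.45
ee_pos: [584.2, 7.5, 136.3]
ee_rot: [[0.042, 0.999, -0.0], [0.999, -0.042, -0.0], [-0.0, -0.0, -1.0]]
contact_force: [-0.6, 0.2, 0.5]
finger_gap: 0.7
```

>>> {"name": "jog_arm", "arguments": {"series": [[[0,0,0.2,0,0.0],[0,0,0.2,0,0.0],[0,0,0,0,0.0]]]}}

```text
time_s: 21.7
ee_pos: [584.3, 7.4, 132.6]
ee_rot: [[0.042, 0.999, 0.0], [0.999, -0.042, -0.0], [-0.0, 0.0, -1.0]]
contact_force: [-1.6, -0.8, 4.8]
finger_gap: 0.3
```

Contact came at z = 136, as expected, and the block is now sinking. On to level at 128.

>>> {"name": "jog_arm", "arguments": {"series": [[[0,0,0.2,0,0.0],[0,0,0.2,0,0.0],[0,0,0,0,0.0]]]}}

```text
time_s: 21.95
ee_pos: [584.3, 7.4, 128.9]
ee_rot: [[0.042, 0.999, 0.0], [0.999, -0.042, -0.0], [-0.0, 0.0, -1.0]]
contact_force: [-1.6, 0.6, 6.7]
finger_gap: 0.5
```

>>> {"name": "jog_arm", "arguments": {"series": [[[0,0,0.2,0,0.0],[0,0,0.1,0,0.0],[0,0,0,0,0.0]]]}}

```text
time_s: 22.2
ee_pos: [584.4, 7.5, 128.1]
ee_rot: [[0.042, 0.999, 0.001], [0.999, -0.042, -0.0], [-0.0, 0.001, -1.0]]
contact_force: [-10.8, 0.1, 23.6]
finger_gap: 0.6
```

>>> {"name": "jog_arm", "arguments": {"series": [[[0,0,-0.05,0,0.0],[0,0,0,0,0.0],[0,0,0,0,0.0]]]}}

```text
time_s: 22.45
ee_pos: [584.4, 7.4, 128.1]
ee_rot: [[0.042, 0.999, 0.001], [0.999, -0.042, -0.0], [-0.0, 0.001, -1.0]]
contact_force: [-8.9, 0.6, 19.7]
finger_gap: 0.5
```

```bash
python3 ov.py 581.5 -32.9 -.042 50 13
```

```text
22.55 [584.4   7.5 128.1] [-8.6  0.4 19.8] [-0.04  1.74  0.07] 0.7
```

View pics/raw13_s.png

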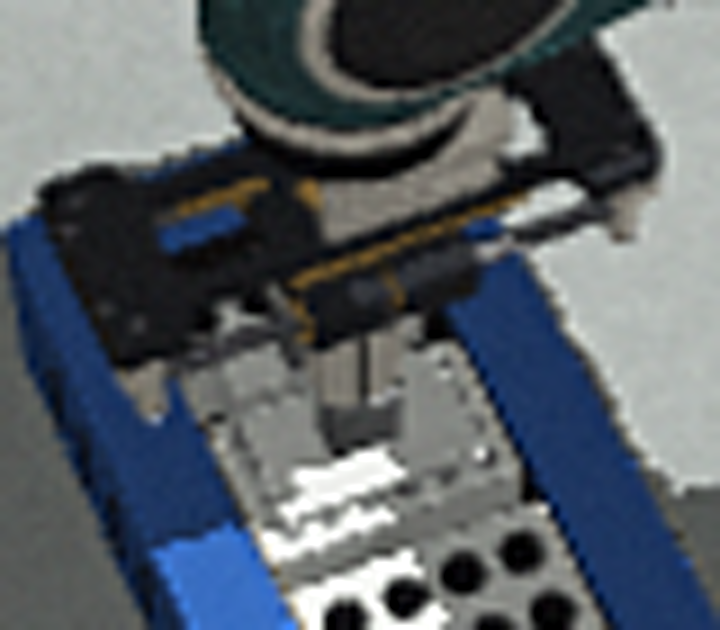

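View pics/ov13_s.png

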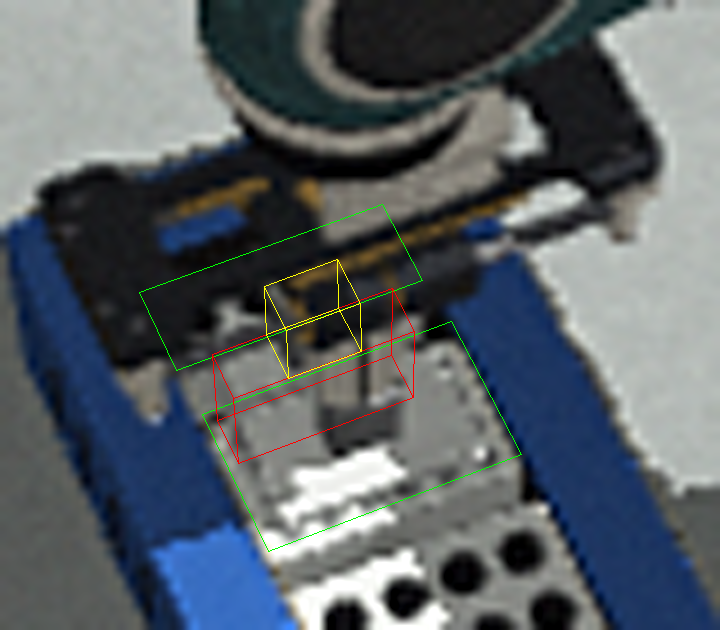

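```bash
python3 - <<'E'
from plant import manip
print(manip.job_done()); o=manip.get_obs(); print(o["time_s"],o["ee_pos"],o["contact_force"])
E
```

```text
the job is handed in; nothing more can be done
None
the job is handed in; nothing more can be done
```

I finished all three steps and handed the job in at about 22.6 s, with the plate still held pressed down. The hand-in gave no verdict.

- **Cover plate:** I set the aluminium plate on the middle block, about 1 mm off centre in x and 2.5 mm in y. It lies flat and square with no overhang in both camera views. While I lowered it, contact came about 4–6 mm higher than I expected, with a small sideways force. It settled flat when I let go.
- **Filler bar:** I lowered it into the gap beside the slim block. It met the well floor at the expected height (3 N upward, foot at about 50 mm), and I released it. Both views matched it standing upright in the gap.
- **Pressing:** The closed fingertips touched the handle at z = 136 mm and pressed it down to 128.1 mm. There the block reached its firm stop, level with its neighbours.
- **Final state:** The last reading was steady at about 20 N down, with about 9 N sideways in x from friction. The last scene view showed the plate still inside the block's top face.
- **Not seen at the end:** The gripper hid the filler in the last pictures, so my last direct check of it was just before pressing.
- **Bystanders:** I did not touch any of them on purpose, but I did not measure their positions again at the end.

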